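Hang the ear defenders on the bench rail and push them home

TASK

Pick up the ear defenders lying on the bench and hang them by the headband over the front half (the free-end half) of the aluminium bar, one cup on each side, setting them down gently rather than dropping them. Let go, then push them back along the bar until the headband rests against the red collar, and leave them hanging there, clear of the hand. Do not disturb the jar, the hammer or the wooden block.

Things in the scene. Friction and masses are not known exactly. Their poses are not given: they have to be found in the camera images.
- muffs: Rigid ear defenders, 161 x 162 mm, 0.28 kg: black arched headband strip (20 mm wide, 6 thick), two yellow box cups. Start flat, strip centre 32 mm above bench, crown roughly towards the robot. Origin: mid-width on the crown's inner face, the point to rest on the bar. +x crown to cups, +y between the cups, +z across the strip (up at start). Hung: +x down, z along the bar, either way.
- leg_a (a point): Middle of the free straight part of one headband leg, at muffs (75, 78, 0) mm. Legs are straight and free from x = 50 to 100 mm at y = +-78; towards the crown the strip's centre line runs through (30, +-68), (5, +-40), (-3, 0).
- leg_b (a point): The same on the other leg, at muffs (75, -78, 0) mm.
- cup_a (a point): Centre of one cup, at muffs (127.5, 57, 0) mm. Each cup fills x = 100 to 155, |y| = 39 to 75, z = -32 to 32 mm, so 78 mm is free between them. The centre of mass is near muffs x = 115 mm.
- stand: Bench rail, fixed: green foot, telescopic post, level round aluminium bar (26 mm diameter) pointing roughly at the robot. Origin on the bench straight below the bar; +x along the bar from free tip to post, z up. The bar's height is not reported: its top lies 185 to 225 mm above the bench, found by touch or by looking. Nothing rises above the collar. The clamp slips under about 70 N.
- tip_below (a point): Point on the bench straight below the bar's free tip, at stand x = -70 mm. The bar's middle is at x = 10 mm.
- collar_below (a point): Point on the bench straight below the front face of the red collar (60 mm diameter), at stand x = 90 mm. With the headband against it the muffs' origin is at x = 80 mm. The post (44 mm diameter at most) stands at x = 115 mm on a foot 150 x 130 x 12 mm.
- jar: Bystander: amber glass jar with a metal lid, 76 mm in diameter, 100 mm high, origin at the centre of its underside.
- hammer: Bystander: hammer lying on the bench along its x, origin near its middle, at bench height.
- pattern: Bystander: laminated wooden block 80 x 60 x 45 mm high, origin at the centre of its underside.
Not all that is in view belongs to the job. Several things have the shape of the muffs; the one meant has the colours described above.

How it is judged:
By the outcome, as a careful person would: the job done as asked, in the order asked, and still so for the second after the job is handed in, with the robot touching nothing.
It also fails if it takes over 72 s, if anything falls off the work surface, if the arm or the gripper's body presses on something with over 40 N, if the wrist force passes 120 N, or if a joint passes its speed limit or range.

ROBOT

A 6-joint arm with a two-finger parallel gripper is mounted at the origin on the work surface. World frame = base frame: x ahead of the robot, y to its left, z up, the work surface at z = 0. Lengths are in m, angles in rad, forces in N, time in s.
With the tool pointing down it reaches from about 0.225 to 0.725 m from the base axis. Payload 3.1 kg.
Tool frame: the origin (TCP) lies between the finger pads; the fingertips stand 8 mm ahead of it and the grasp point (between the pads) lies 11 mm behind it; z points along the fingers, y is the direction in which the jaws open and shut (so a half turn about z gives the same grasp; the last joint's range is limited). The gripper opens to 85 mm and grips with 20 to 120 N. Pads are 22 mm wide; open, the fingers measure 114 mm over their backs; the gripper's body (76 mm by 85 mm) begins 54 mm behind the grasp point. The pads swing forward as they close: fully open they stand 13 mm farther back than shut.
Start: joints at [1.167, 0.048, 0.099, 1.622, 0, 1.443], TCP at [0.143, 0.505, 0.239] pointing down, gripper open.
Joint ranges: [-2.91, 2.91], [-0.99, 1.94], [-1.21, 1.42], [-2.12, 2.29], [-1.49, 1.47], [-3.14, 3.14]. Speed limits (rad/s): [2.79, 2.79, 3.14, 3.14, 3.14, 3.14].

INTERFACE

Orientations are given as a 3x3 rotation matrix whose columns are the frame's x, y, z axes.
In Python, from plant import * gives the robot as it stands. The module is installed in compiled form; this text tells all that it offers.
- The arm moves only by the shell command python3 -m handwheel 'ROWS' [OPENING] [FORCE]. ROWS is JSON, one flat list of numbers, 6 for each row, row after row: the shift along the tool's x, y, z in cm, then the turn, a rotation vector about the tool's x, y, z in degrees. In form: [tx, ty, tz, rx, ry, rz, tx, ty, tz, rx, ry, rz, ...]. A call has 1 to 10 rows; each row shifts and turns the commanded pose from where the row before left it, along the tool's axes as they then stand; what a row does not reach is not made up. A row lasts 1/10 s, in which the tool goes at most 50 mm and 8.59 degrees, less where a joint would pass 70% of its speed; a pose out of reach is approached as far as the arm can. A call with a gripper value outside its range is refused whole. OPENING is the opening, from -1 (shut) to 1 (fully open), so that 0 is half open, set as the call begins (- or left out, the last holds). The fingers move at their own pace and stop on an object; FORCE is the grip in N (left out, the last holds). Time passes only in rows, so rows that do not move let the fingers close. It gives the time, the measured TCP pose, the force and the opening at its end, in the units of the state.
- get_state(): the state, without advancing time (a new reading comes with each control period).
- grab_frame(name): name is "scene" or "top"; returns the picture (480x640x3 uint8, red, green, blue); there is no depth.
- camera_info(name): a dict with "fov_y" (degrees; the focal length in pixels is half the picture's height over the tangent of half this angle, whatever the lens; pixels are square), "cx", "cy" (the principal point, pixels), "k1" (the pictures are not rectified: a ray, as slopes to the right and down, at radius r is drawn at 1 + k1 r^2 times it, then the intrinsics apply), "world_from_camera" (4x4, takes a point from camera to world coordinates). Camera axes: x right, y up, looking along -z (the intrinsics and any distortion apply to the point x, -y, -z); pixel columns grow to the right and rows downward; lengths in m; the calibration is good to about 2 mm. A picture is of the moment at which its call begins. camera_info takes no time and is no camera call.
- sign_off(): hands the job in, once; it reports no verdict.
The state is a dict: "time_s": time; "joint_positions": joint angles; "qvel": joint speeds; "joint_torque": joint torques, N m; "position": TCP position; "tool_rot": TCP orientation; "wrist_force": force on the tool from outside, world axes, zero at the start; "torque": the same for the moment, N m; "gripper_width": finger opening in m.
Only numpy, scipy, OpenCV 4.12 (cv2) and the standard library are available. Lean on these libraries where they do the work, as an engineer would, in place of code of your own. Each camera call takes 0.05 s, during which the arm holds its last target. There are 200 camera calls.

## Working session

There is one attempt and no reset: what is moved stays moved. The work goes in short steps, Python scripts to look and compute and a shell command to move; the robot and the scene stay as the last step left them, time stands still between calls to the robot, and variables do not carry over. Pictures are saved under pics/ and viewed, about 8 in all and at most 12, crops included, and the job is handed in when it is done.

```bash
mkdir -p pics
cat > h.py <<'E'
import numpy as np, cv2
from plant import *
def save(img,n): cv2.imwrite('pics/'+n+'.png',cv2.cvtColor(img,cv2.COLOR_RGB2BGR))
def ray(ci,u,v):
    f=240/np.tan(np.radians(ci['fov_y'])/2)
    d=np.array([(u-ci['cx'])/f,(v-ci['cy'])/f]); s=d.copy()
    for _ in range(30): s=d/(1+ci['k1']*(s@s))
    T=np.array(ci['world_from_camera'])
    return T[:3,3],T[:3,:3]@np.array([s[0],-s[1],-1])
def onplane(n,u,v,z):
    o,d=ray(camera_info(n),u,v); return (o+d*(z-o[2])/d[2])
def proj(n,p):
    ci=camera_info(n); T=np.array(ci['world_from_camera'])
    c=T[:3,:3].T@(np.array(p)-T[:3,3]); s=np.array([c[0],-c[1]])/-c[2]
    f=240/np.tan(np.radians(ci['fov_y'])/2)
    return s*(1+ci['k1']*(s@s))*f+[ci['cx'],ci['cy']]
def tri(u1,u2):
    (o1,d1),(o2,d2)=ray(camera_info('scene'),*u1),ray(camera_info('top'),*u2)
    a=np.linalg.lstsq(np.c_[d1,-d2],o2-o1,rcond=None)[0]
    p,q=o1+a[0]*d1,o2+a[1]*d2
    return (p+q)/2,np.linalg.norm(p-q)
E
python3 - <<'E'
from h import *
np.set_printoptions(precision=3,suppress=True)
for n in('scene','top'):
    save(grab_frame(n),n+'0'); print(n,camera_info(n))
s=get_state(); print(s['position'],s['tool_rot'],s['gripper_width'],s['wrist_force'])
E
```

```text
scene {'fov_y': 51.08269347841208, 'cx': 323.39294795451457, 'cy': 238.89372378829628, 'k1': -0.010836011043027118, 'world_from_camera': array([[ 0.67 , -0.467,  0.576,  1.312],
       [ 0.742,  0.399, -0.539, -0.768],
       [ 0.022,  0.789,  0.614,  0.915],
       [ 0.   ,  0.   ,  0.   ,  1.   ]])}
top {'fov_y': 54.80471275920072, 'cx': 316.8925789483942, 'cy': 247.9511722469532, 'k1': -0.04960953572303539, 'world_from_camera': array([[ 0.039,  0.975, -0.217,  0.275],
       [-0.999,  0.039, -0.002, -0.02 ],
       [ 0.006,  0.217,  0.976,  1.133],
       [ 0.   ,  0.   ,  0.   ,  1.   ]])}
[0.143 0.505 0.238] [[-0.962  0.272 -0.001]
 [ 0.272  0.962 -0.002]
 [ 0.    -0.002 -1.   ]] 0.08558092826117801 [-0.671 -1.054  0.056]
```

View pics/scene0.png

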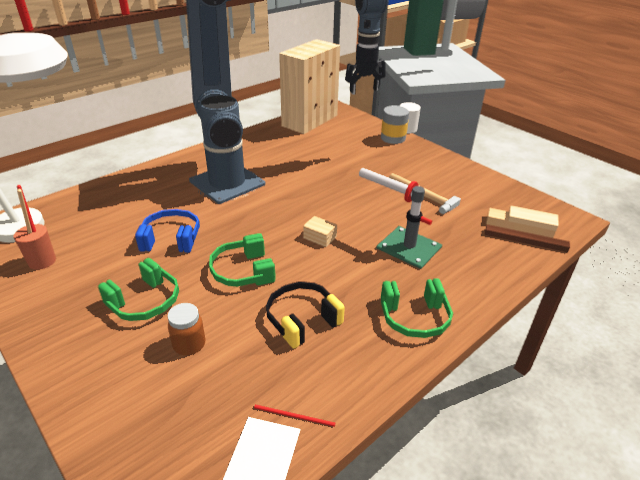

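View pics/top0.png

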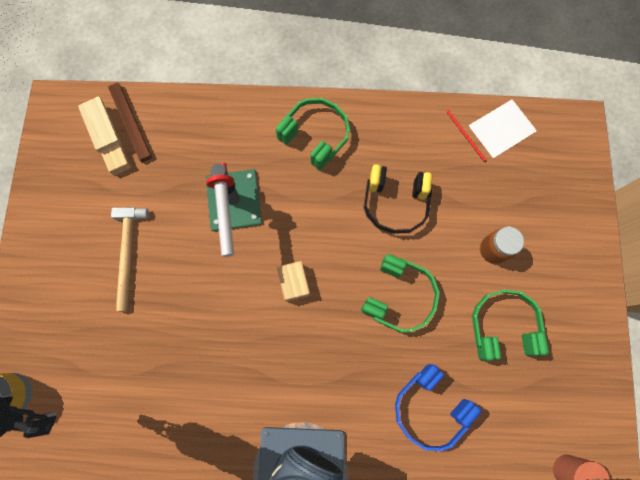

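The candidates are the black and yellow set at top (400,200), greens at (315,130), (405,295) and (510,325), and blue at (437,408). Only the first has a black band with yellow cups. I'll enlarge it and the stand to confirm.

Run:
```python
from h import *
np.set_printoptions(precision=4,suppress=True)
t=cv2.cvtColor(cv2.imread('pics/top0.png'),cv2.COLOR_BGR2RGB); s=cv2.cvtColor(cv2.imread('pics/scene0.png'),cv2.COLOR_BGR2RGB)
def cr(i,x,y,w,h): return cv2.resize(i[y:y+h,x:x+w],(400,300),interpolation=cv2.INTER_CUBIC)
save(np.vstack([np.hstack([cr(t,340,155,120,90),cr(s,250,270,120,90)]),np.hstack([cr(t,180,160,120,90+10),cr(s,350,150,120,90)])]),'crop1')
for n,i in(('top',t),('scene',s)):
    h=cv2.cvtColor(i,cv2.COLOR_RGB2HSV)
    for nm,lo,hi in(('yel',(22,140,120),(34,255,255)),('red',(0,200,90),(4,255,255)),('foot',(65,80,30),(90,255,140))):
        m=cv2.inRange(h,lo,hi); k,_,st,c=cv2.connectedComponentsWithStats(m)
        for j in range(1,k):
            if st[j,4]>60: print(n,nm,st[j],c[j])
```

```text
top yel [370 165  11  26 204] [374.7353 177.0245]
top yel [419 173  12  26 201] [425.5622 185.0896]
top foot [289 100  56  19 130] [317.4692 105.4692]
top foot [278 119  19  24 201] [287.2935 131.8109]
top foot [312 144  28  25 200] [322.355 157.315]
top foot [ 229  170   32   58 1218] [244.9269 200.1568]
top foot [208 188  10  42 224] [211.933  207.2232]
top foot [382 266  18  10  67] [390.1791 270.9254]
top foot [519 294  23  38  78] [533.4615 310.3205]
top foot [523 334  12  21 155] [527.9742 344.1484]
top foot [477 338   9  22 102] [481.4608 349.7941]
scene yel [327 294  17  30 141] [337.1489 308.8865]
scene yel [282 316  18  32 175] [291.5429 331.9429]
scene red [ 15   0  18  31 245] [23.6041 14.5755]
scene red [120   0   9  15  90] [123.7889   6.6111]
scene red [405 183  12  19  79] [408.7975 191.8354]
scene red [254 406  80  20 134] [292.6269 415.4627]
scene foot [ 404    0   39   55 1712] [422.4106  25.882 ]
scene foot [219 238  44  20 381] [246.6089 247.9764]
scene foot [377 242  48  26 318] [398.1478 251.8208]
scene foot [140 263  35  24 289] [153.955  275.7336]
scene foot [210 263  64  23 482] [251.4191 277.251 ]
scene foot [424 280  26  37 351] [434.8661 297.567 ]
scene foot [ 99 283  77  37 505] [130.0099 305.3149]
scene foot [381 283  64  54 530] [401.2038 315.083 ]
```

View pics/crop1.png

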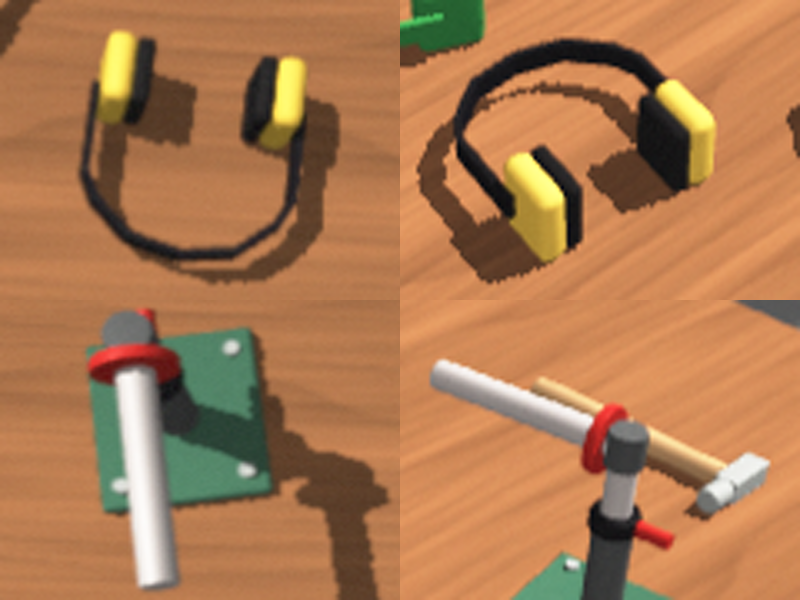

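The crop confirms the target has a black band and yellow cups. In the top view the crown is near (400,231), the left leg runs (365,208)–(369,181) and the right leg (428,216)–(431,196). The bar runs from its tip at (227,252) to the collar at (221,184) in top, and from (361,172) to (406,188) in scene.

Run:
```python
from h import *
np.set_printoptions(precision=4,suppress=True)
tip,e1=tri((361.4,172.2),(226.8,252.5)); col,e2=tri((406.4,188.4),(221.4,185))
print('tip',tip,e1,'collar',col,e2,np.linalg.norm(tip-col),np.degrees(np.arctan2(*(col-tip)[1::-1])))
t=cv2.imread('pics/top0.png'); s=cv2.imread('pics/scene0.png')
print('foot corners',[onplane('top',u,v,.012)[:2] for u,v in((207+2,175),(255,170),(261,224),(211,230))])
# dark strip of the muffs
m=(t.max(2)<45).astype(np.uint8); m[:150]=0; m[245:]=0; m[:,:355]=0; m[:,440:]=0
v,u=np.nonzero(m); P=np.array([onplane('top',a,b,.035)[:2] for a,b in zip(u,v)])
pr=[[] for _ in range(2)]
for r in range(186,236,2):
    c=np.nonzero(m[r])[0]
    print(r,c.min() if len(c) else '',c.max() if len(c) else '',len(c))
L=[onplane('top',u,v,.035)[:2] for u,v in((365.5,206),(368.7,182.5),(428.3,214),(430.8,196),(400,231.5))]
print('legs L,L,R,R,crown',*L)
Y=[onplane('top',u,v,.055)[:2] for u,v in((374.7,177),(425.6,185.1))]
Yt=[tri(a,b) for a,b in(((291.5,332),(374.7,177)),((337.1,308.9),(425.6,185.1)))]
print('yel',Y,Yt)
print('block',onplane('top',294,281,.045),'jar',onplane('top',509,241,.1))
s=get_state();print(s['position'])
```

```text
tip [0.4667 0.1686 0.1841] 0.0053662687154056345 collar [0.6135 0.1918 0.1907] 0.0037380170953079527 0.1487978464213768 8.977906171797482
foot corners [array([0.7053, 0.268 ]), array([0.7235, 0.1503]), array([0.5799, 0.1253]), array([0.5594, 0.2496])]
186 379 420 10
188 378 420 11
190 377 420 12
192 414 419 6
194 413 430 7
196 414 430 6
198 428 429 2
200 427 429 3
202 427 429 3
204 427 429 3
206 427 428 2
208 365 428 4
210 366 428 4
212 367 427 2
214 367 427 4
216 368 370 3
218 370 372 3
220 372 374 3
222 373 376 4
224 375 377 3
226 377 381 5
228 380 386 7
230 385 392 8
232 391 398 6
234   0
legs L,L,R,R,crown [ 0.6304 -0.1339] [ 0.6926 -0.141 ] [ 0.6162 -0.2903] [ 0.6636 -0.2974] [ 0.5684 -0.2197]
yel [array([ 0.7001, -0.1535]), array([ 0.6844, -0.2799])] [(array([ 0.6929, -0.2092, -0.0085]), np.float64(0.11466134010590258)), (array([ 0.7117, -0.2327,  0.0832]), np.float64(0.11066192439058757))]
block [0.4343 0.0338 0.045 ] jar [ 0.5389 -0.4623  0.1   ]
[0.1428 0.5047 0.2382]
```

```bash
cat >> h.py <<'E'
def rot(ax,deg): return cv2.Rodrigues(np.radians(deg)*np.array(ax,float))[0]
def togo(p,R=None):
    "print the remaining shift (cm, tool axes) and turn (deg, tool axes)"
    np.set_printoptions(precision=3,suppress=True)
    s=get_state(); Rt=np.array(s['tool_rot'])
    print('t',round(s['time_s'],2),'pos',np.array(s['position']),'F',np.array(s['wrist_force']),'w',round(s['gripper_width'],4),'q',np.array(s['joint_positions']))
    print('shift cm',Rt.T@(np.array(p)-s['position'])*100,'turn deg',None if R is None else np.degrees(cv2.Rodrigues(Rt.T@R)[0].ravel()))
E
H="python3 -m handwheel"
$H '[0,0,-2,0,0,0, 0,0,-2,0,0,0, -2.8,-2,0,0,0,0, -2.8,-2,0,0,0,0, -2.8,-2,0,0,0,0, -2.8,-2,0,0,0,0, -2.8,-2,0,0,0,0, -2.8,-2,0,0,0,0, -2.8,-2,0,0,0,0, -2.8,-2,0,0,0,0]' 0.5 60
$H '[-2.8,-2,0,0,0,0, -2.8,-2,0,0,0,0, -2.8,-2,0,0,0,0, -2.8,-2,0,0,0,0, -2.8,-2,0,0,0,0, -2.8,-2,0,0,0,0, -2.8,-2,0,0,0,0, -2.8,-2,0,0,0,0, -2.8,-2,0,0,0,0, -2.8,-2,0,0,0,0]'
$H '[-2.8,-2,0,0,0,0, -2.8,-2,0,0,0,0, -2.8,-2,0,0,0,0, -2.8,-2,0,0,0,0, -2.8,-2,0,0,0,0, -2.8,-2,0,0,0,0, 0,0,0,0,0,0]'
python3 - <<'E'
from h import *
c,s=np.cos(np.radians(-7)),np.sin(np.radians(-7))
R=np.array([[c,s,0],[s,-c,0],[0,0,-1.]])
togo([.6546,-.1374,.10],R)
E
```

```text
time_s: 1.1
position: [0.3154, 0.2889, 0.2788]
tool_rot: [[-0.962, 0.272, -0.001], [0.272, 0.962, -0.0], [0.0, -0.001, -1.0]]
wrist_force: [0.0, -1.0, -0.6]
gripper_width: 0.0638
time_s: 2.1
position: [0.5304, 0.0203, 0.2786]
tool_rot: [[-0.962, 0.273, -0.001], [0.273, 0.962, 0.0], [0.001, -0.0, -1.0]]
wrist_force: [0.3, 0.8, 2.0]
gripper_width: 0.064
time_s: 2.8
position: [0.6603, -0.1436, 0.2741]
tool_rot: [[-0.961, 0.276, -0.005], [0.276, 0.961, 0.0], [0.005, -0.001, -1.0]]
wrist_force: [0.2, 1.0, -0.5]
gripper_width: 0.0643
t 2.8 pos [ 0.66  -0.144  0.274] F [ 0.169  1.025 -0.46 ] w 0.0643 q [-0.313  0.504  0.721  1.793 -0.001 -0.033]
shift cm [ 0.628  0.46  17.41 ] turn deg [ -0.438   0.064 170.97 ]
```

```bash
H="python3 -m handwheel"
$H '[0,0,0.5,0,0,8.5, 0,0,0.5,0,0,8.5, 0,0,0.5,0,0,8.5, 0,0,0.5,0,0,8.5, 0,0,0.5,0,0,8.5, 0,0,0.5,0,0,8.5, 0,0,0.5,0,0,8.5, 0,0,0.5,0,0,8.5, 0,0,0.5,0,0,8.5, 0,0,0.5,0,0,8.5]' >/dev/null
$H '[0,0,0.5,0,0,8.5, 0,0,0.5,0,0,8.5, 0,0,0.5,0,0,8.5, 0,0,0.5,0,0,8.5, 0,0,0.5,0,0,8.5, 0,0,0.5,0,0,8.5, 0,0,0.5,0,0,8.5, 0,0,0.5,0,0,8.5, 0,0,0.5,0,0,8.5, 0,0,0.5,0,0,8.5]'
python3 - <<'E'
from h import *
c,s=np.cos(np.radians(-7)),np.sin(np.radians(-7))
R=np.array([[c,s,0],[s,-c,0],[0,0,-1.]])
togo([.6546,-.1374,.10],R)
E
```

```text
time_s: 4.8
position: [0.6581, -0.1388, 0.1789]
tool_rot: [[0.994, -0.107, -0.001], [-0.107, -0.994, 0.001], [-0.001, -0.0, -1.0]]
wrist_force: [0.4, -0.7, 0.2]
gripper_width: 0.0643
t 4.8 pos [ 0.658 -0.139  0.179] F [ 0.448 -0.707  0.19 ] w 0.0643 q [-0.308  0.442  0.446  1.576  0.     2.941]
shift cm [-0.359 -0.098  7.887] turn deg [-0.027  0.063  0.882]
```

```bash
H="python3 -m handwheel"
$H '[-0.36,-0.1,2,0,0,0.9, 0,0,2,0,0,0, 0,0,2,0,0,0, 0,0,2,0,0,0, 0,0,2,0,0,0, 0,0,1.8,0,0,0, 0,0,0,0,0,0]'
python3 - <<'E'
from h import *
t,s=grab_frame('top'),grab_frame('scene')
def cr(i,x,y,w,h): return cv2.resize(i[y:y+h,x:x+w],(400,400),interpolation=cv2.INTER_CUBIC)
save(np.hstack([cr(t,330,140,120,120),cr(s,240,250,120,120)]),'crop2')
E
```

```text
time_s: 5.5
position: [0.652, -0.1367, 0.0572]
tool_rot: [[0.993, -0.116, -0.008], [-0.116, -0.993, 0.003], [-0.008, -0.002, -1.0]]
wrist_force: [-0.9, -0.0, -0.0]
gripper_width: 0.0641
```

View pics/crop2.png

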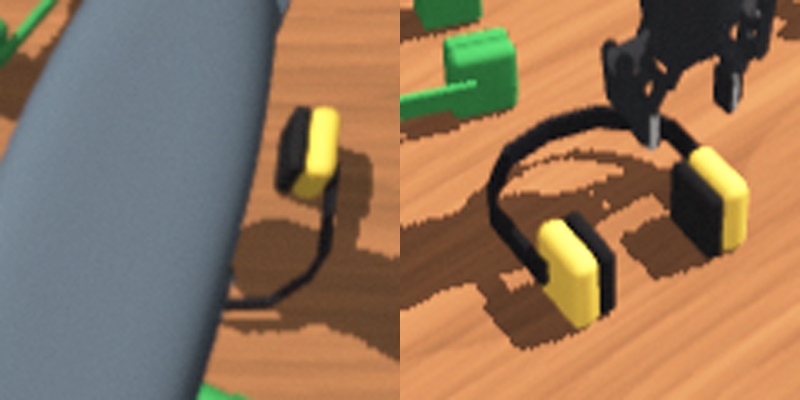

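The scene crop shows fingertips at (435,290) and (460,280) in the full picture, straddling the leg at about (444,289) just before the far cup. I'll descend and close.

```bash
H="python3 -m handwheel"
$H '[0.2,0,1,0,0,0, 0,0,1,0,0,0, 0,0,1,0,0,0, 0,0,0.5,0,0,0, 0,0,0,0,0,0]'
$H '[0,0,0,0,0,0, 0,0,0,0,0,0, 0,0,0,0,0,0, 0,0,0,0,0,0, 0,0,0,0,0,0, 0,0,0,0,0,0, 0,0,0,0,0,0, 0,0,0,0,0,0]' -1 80
python3 -c "from h import *;togo([.6546,-.1374,.12])"
```

```text
time_s: 6.1
position: [0.6562, -0.1382, 0.0244]
tool_rot: [[0.993, -0.117, -0.003], [-0.117, -0.993, 0.001], [-0.003, -0.001, -1.0]]
wrist_force: [-0.3, 0.5, 0.1]
gripper_width: 0.0643
time_s: 6.9
position: [0.6579, -0.1383, 0.027]
tool_rot: [[0.993, -0.116, 0.001], [-0.116, -0.993, 0.0], [0.001, -0.001, -1.0]]
wrist_force: [0.0, 2.8, 3.3]
gripper_width: 0.0042
t 6.9 pos [ 0.658 -0.138  0.027] F [0.013 2.785 3.326] w 0.0042 q [-0.307  0.478  0.192  1.283  0.001  2.951]
shift cm [-0.328 -0.054 -9.298] turn deg None
```

```bash
H="python3 -m handwheel"
$H '[0,0,-0.5,0,0,0, 0,0,-1,0,0,0, 0,0,-1.5,0,0,0, 0,0,-2,0,0,0, 0,0,-2,0,0,0, 0,0,0,0,0,0]'
python3 - <<'E'
from h import *
togo([.6546,-.1374,.12])
s=grab_frame('scene')
save(cv2.resize(s[180:380,200:440],(720,600),interpolation=cv2.INTER_CUBIC),'lift')
E
```

```text
time_s: 7.5
position: [0.66, -0.1397, 0.1016]
tool_rot: [[0.993, -0.117, 0.008], [-0.117, -0.993, -0.003], [0.008, 0.002, -1.0]]
wrist_force: [1.3, -0.0, -2.4]
gripper_width: 0.0041
t 7.5 pos [ 0.66  -0.14   0.102] F [ 1.253 -0.023 -2.413] w 0.0041 q [-0.308  0.442  0.293  1.413 -0.     2.951]
shift cm [-0.553 -0.164 -1.845] turn deg None
```

View pics/lift.png

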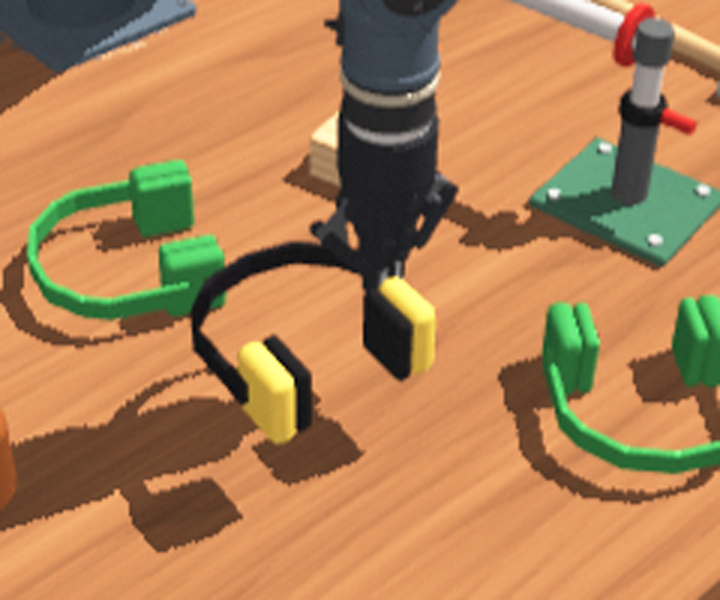

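```bash
H="python3 -m handwheel"
$H '[0,0,-2,0,0,0, 0,0,-2,0,0,0, -1,-0.7,-2,0,0,0, -2,-1.4,-2,0,0,0, -2,-1.4,-2,0,0,0, -2.2,-1.4,-2,0,0,0, -2.2,-1.4,-2,0,0,0, -2.2,-1.4,-2,0,0,0, -2.2,-1.4,-2,0,0,0, -2.2,-1.4,-2,0,0,0]'
$H '[-2.2,-1.4,-1,0,0,0, -2.2,-1.4,0,0,0,0, -2.2,-1.4,0,0,0,0, -2.2,-1.4,0,0,0,0, -1.5,-1.2,0,0,0,0, -1,-0.7,0,0,0,0, 0,0,0,0,0,0]'
python3 - <<'E'
from h import *
c,s=np.cos(np.radians(9)),np.sin(np.radians(9))
togo([.42,.06,.32],np.array([[-c,-s,0],[-s,c,0],[0,0,-1.]]))
E
```

```text
time_s: 8.55
position: [0.5093, -0.015, 0.2957]
tool_rot: [[0.993, -0.117, -0.002], [-0.117, -0.993, 0.0], [-0.002, -0.0, -1.0]]
wrist_force: [-0.2, 0.4, -2.5]
gripper_width: 0.0045
time_s: 9.25
position: [0.4026, 0.0417, 0.3066]
tool_rot: [[0.997, -0.081, 0.001], [-0.081, -0.996, 0.025], [-0.001, -0.025, -1.0]]
wrist_force: [0.7, 0.0, -3.7]
gripper_width: 0.0046
t 9.25 pos [0.403 0.042 0.307] F [ 0.721  0.022 -3.731] w 0.0046 q [-0.082 -0.235 -0.028  1.778  0.025  3.141]
shift cm [ 1.586 -1.999 -1.295] turn deg [ -0.202   2.063 166.347]
```

```bash
H="python3 -m handwheel"
$H '[0,0,0,0,0,-5, 0,0,0,0,0,-8.4, 0,0,0,0,0,-8.4, 0,0,0,0,0,-8.4, 0,0,0,0,0,-8.4, 0,0,0,0,0,-8.4, 0,0,0,0,0,-8.4, 0,0,0,0,0,-8.4, 0,0,0,0,0,-8.4, 0,0,0,0,0,-8.4]'
$H '[0,0,0,0,0,-8.4, 0,0,0,0,0,-8.4, 0,0,0,0,0,-8.4, 0,0,0,0,0,-8.4, 0,0,0,0,0,-8.4, 0,0,0,0,0,-8.4, 0,0,0,0,0,-8.4, 0,0,0,0,0,-8.4, 0,0,0,0,0,-8.4, 0,0,0,0,0,-8.4]'
$H '[0,0,0,0,0,-8.4, 0,0,0,0,0,-8.4, 0,0,0,0,0,-8.4, 0,0,0,0,0,-4, 0,0,0,0,0,0]' >/dev/null
python3 - <<'E'
from h import *
c,s=np.cos(np.radians(9)),np.sin(np.radians(9))
togo([.42,.07,.32],np.array([[-c,-s,0],[-s,c,0],[0,0,-1.]]))
togo([.42,.07,.32],np.array([[0,-s,c],[0,c,s],[-1.,0,0]]))
E
```

```text
time_s: 10.25
position: [0.4042, 0.0408, 0.3061]
tool_rot: [[0.238, 0.971, 0.001], [0.971, -0.238, 0.024], [0.023, -0.005, -1.0]]
wrist_force: [0.7, -0.3, -1.3]
gripper_width: 0.0041
time_s: 11.25
position: [0.4044, 0.0406, 0.3062]
tool_rot: [[-0.941, 0.338, 0.002], [0.338, 0.941, 0.023], [0.006, 0.022, -1.0]]
wrist_force: [-0.0, 0.4, -1.9]
gripper_width: 0.0045
t 11.75 pos [0.404 0.041 0.306] F [-0.023 -0.323 -2.74 ] w 0.004 q [-0.083 -0.231 -0.025  1.777  0.023 -0.242]
shift cm [-2.011  2.672 -1.295] turn deg [1.306 0.322 0.095]
t 11.75 pos [0.404 0.041 0.306] F [-0.023 -0.323 -2.74 ] w 0.004 q [-0.083 -0.231 -0.025  1.777  0.023 -0.242]
shift cm [-2.011  2.672 -1.295] turn deg [  1.099 -89.674  -0.95 ]
```

```bash
H="python3 -m handwheel"
$H '[-1.7,0.7,-1.1,0.5,0,0, -1.7,0.7,-1.1,0.5,0,0, -1.6,0.8,-1.1,0,-4,0, 0,0,0,0,-8,0, 0,0,0,0,-8,0, 0,0,0,0,-8,0, 0,0,0,0,-8,0, 0,0,0,0,-8,0, 0,0,0,0,-8,0, 0,0,0,0,-8,0]'
$H '[0,0,0,0,-8,0, 0,0,0,0,-8,0, 0,0,0,0,-8,0, 0,0,0,0,-5,0, 0,0,0,0,0,0]'
python3 - <<'E'
from h import *
c,s=np.cos(np.radians(9)),np.sin(np.radians(9))
togo([.45,.09,.33],np.array([[0,-s,c],[0,c,s],[-1.,0,0]]))
a,b=grab_frame('scene'),grab_frame('top')
save(np.hstack([cv2.resize(a[50:290,240:500],(400,369)),cv2.resize(b[120:360,140:400],(400,369))]),'pitch')
E
```

```text
time_s: 12.75
position: [0.5106, 0.0734, 0.3557]
tool_rot: [[-0.545, -0.162, 0.823], [-0.077, 0.987, 0.143], [-0.835, 0.014, -0.55]]
wrist_force: [1.2, -0.4, -3.3]
gripper_width: 0.0042
time_s: 13.25
position: [0.5983, 0.0808, 0.3586]
tool_rot: [[-0.155, -0.171, 0.973], [-0.006, 0.985, 0.173], [-0.988, 0.021, -0.154]]
wrist_force: [-0.7, -0.4, -6.2]
gripper_width: 0.0044
t 13.25 pos [0.598 0.081 0.359] F [-0.668 -0.373 -6.218] w 0.0044 q [-0.132 -0.987 -1.061  0.088  0.304 -0.028]
shift cm [  5.111   3.388 -13.836] turn deg [ 0.965 -8.843 -1.106]
```

View pics/pitch.png

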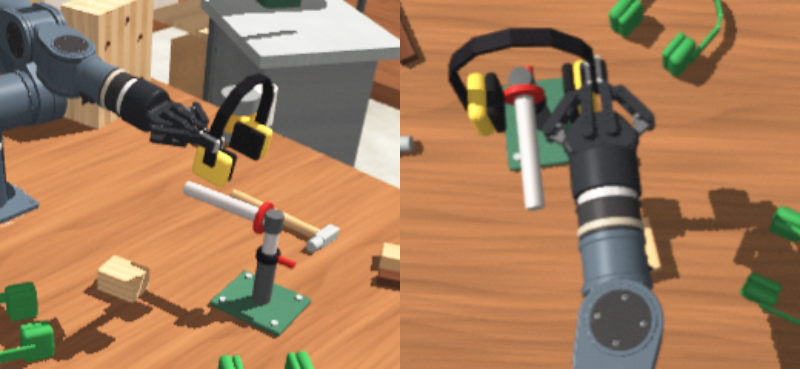

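Left (scene): the muffs are held crown up, cups down, with the hand a little low and j2 at its lower limit. Right (top): they straddle the bar line, but too far back, near the collar. I'll fit a small kinematic model to see which level-tool poses are reachable.

```bash
cat > kin.py <<'E'
import numpy as np
from scipy.optimize import least_squares
D=[((1.167,.048,.099,1.622,0),(.143,.505,.239)),((-.313,.504,.721,1.793,0),(.6603,-.1436,.2741)),((-.308,.442,.446,1.576,0),(.6581,-.1388,.1789)),
((-.307,.478,.192,1.283,0),(.6579,-.1383,.027)),((-.308,.442,.293,1.413,0),(.66,-.1397,.1016)),((-.082,-.235,-.028,1.778,.025),(.4026,.0417,.3066)),((-.083,-.231,-.025,1.777,.023),(.404,.041,.306)),((-.132,-.987,-1.061,.088,.304),(.5983,.0808,.3586))]
def fk(k,q):
    h,a,b,f,g,L,d=k; q1,q2,q3,q4,q5=q
    p=q2-q3+q4
    r=a*np.sin(q2+f)+b*np.cos(q2-q3+g); z=h+a*np.cos(q2+f)-b*np.sin(q2-q3+g)
    t=np.array([np.cos(q5)*np.cos(p),np.sin(q5),-np.cos(q5)*np.sin(p)])
    v=np.array([r,d,z])+L*t; c,s=np.cos(q1),np.sin(q1)
    return np.array([c*v[0]-s*v[1],s*v[0]+c*v[1],v[2]]),np.array([c*t[0]-s*t[1],s*t[0]+c*t[1],t[2]])
R=least_squares(lambda k:np.r_[np.concatenate([fk(k,q)[0]-p for q,p in D])*1e3,(k-[.2,.35,.35,0,0,.25,.067])*.3],[.2,.35,.35,0,0,.25,.067]); K=R.x
lo=np.array([-2.9,-.985,-1.2,-2.1,-1.45]); hi=np.array([2.9,1.9,1.4,2.25,1.45])
def ik(p,t,x0):
    return least_squares(lambda q:np.r_[(fk(K,q)[0]-p)*100,(fk(K,q)[1]-t)*30],np.clip(x0,lo+.01,hi-.01),bounds=(lo,hi))
if __name__=='__main__':
    np.set_printoptions(precision=3,suppress=True); print(K); print(np.array([fk(K,q)[0]-p for q,p in D])*1e3)
    for pitch in (0,15,25,35):
      for s in (.03,.05,.07):
        for z in (.125,.17,.22):
          # muffs origin at tip+s on the bar; tool pitched down by 'pitch'
          al=np.radians(9); c,si=np.cos(np.radians(pitch)),np.sin(np.radians(pitch))
          e=np.array([np.cos(al),np.sin(al),0]); rt=np.array([np.sin(al),-np.cos(al),0]); Z=np.array([0,0,1.])
          tz=c*e-si*Z; mx=-si*e-c*Z    # tool z ; muffs x
          p=np.array([.461,.168,z+.075])+s*e+.078*mx+.078*rt+.011*tz
          r=min((ik(p,tz,x) for x in ([-.1,-.9,-1,.09,.3],[-.1,0,0,0,.3],[-.1,-.5,1,1,.3],[-.1,.5,1.2,.5,.3])),key=lambda r:r.cost)
          print(pitch,s,z,p,'err mm',np.linalg.norm(fk(K,r.x)[0]-p)*1e3,'deg',np.degrees(np.linalg.norm(fk(K,r.x)[1]-tz)),r.x)
E
python3 kin.py
```

```text
[ 0.204  0.373  0.506  0.011 -0.082  0.404  0.063]
[[ 4.906  0.932  0.509]
 [-8.404 -1.397 -0.342]
 [-3.776 -3.48   0.035]
 [ 0.956 -4.718 -0.112]
 [-1.095 -4.038  0.02 ]
 [ 4.09  -2.004  1.472]
 [ 4.255 -2.648  1.896]
 [-1.414 25.265 -3.478]]
0 0.03 0.125 [0.514 0.097 0.122] err mm 46.38261430260271 deg 10.593384137796491 [-0.016  0.569 -1.2   -1.953  0.136]
0 0.03 0.17 [0.514 0.097 0.167] err mm 60.60166853338467 deg 13.561434073298525 [ 0.199  0.407 -1.2   -1.827 -0.133]
0 0.03 0.22 [0.514 0.097 0.217] err mm 67.270751361783 deg 14.789518558947968 [ 0.503 -0.81  -1.2   -0.201 -0.541]
0 0.05 0.125 [0.533 0.101 0.122] err mm 42.758991534785544 deg 9.000092548757387 [-0.015  0.463 -1.2   -1.819  0.141]
0 0.05 0.17 [0.533 0.101 0.167] err mm 57.47785804470583 deg 11.58966107607271 [ 0.153  0.303 -1.2   -1.689 -0.075]
0 0.05 0.22 [0.533 0.101 0.217] err mm 64.57677863488748 deg 12.557979317508893 [ 0.398 -0.743 -1.2   -0.307 -0.408]
0 0.07 0.125 [0.553 0.104 0.122] err mm 38.10857116877076 deg 7.161692037701476 [-0.018  0.355 -1.2   -1.679  0.15 ]
0 0.07 0.17 [0.553 0.104 0.167] err mm
[... 2672 characters left out ...]
05 0.125 [0.487 0.093 0.13 ] err mm 24.82009244053373 deg 3.735433661520045 [-0.032 -0.985 -1.133  0.533  0.133]
35 0.05 0.17 [0.487 0.093 0.175] err mm 24.01242537629192 deg 4.083020937413825 [-0.034 -0.985 -1.036  0.638  0.134]
35 0.05 0.22 [0.487 0.093 0.225] err mm 20.9183027644694 deg 3.9117143787398403 [-0.045 -0.985 -0.934  0.738  0.146]
35 0.07 0.125 [0.507 0.096 0.13 ] err mm 12.77835419633281 deg 1.765953909479909 [-0.059 -0.985 -1.153  0.484  0.167]
35 0.07 0.17 [0.507 0.096 0.175] err mm 13.14406124929751 deg 2.078532808643343 [-0.057 -0.985 -1.058  0.584  0.164]
35 0.07 0.22 [0.507 0.096 0.225] err mm 10.992739759610405 deg 1.9343772140746465 [-0.063 -0.985 -0.959  0.682  0.171]
```

The level forward tool isn't reachable near the bar, because j2 and j3 hit their limits. I can set the muffs back on the bench and regrasp the leg with the tool pitched 45° forward. Then a half turn about the tool axis alone takes "flat" to "hung". I'll check that reach first.

```bash
cat > kin.py <<'E'
import numpy as np
from scipy.optimize import least_squares
D=[((1.167,.048,.099,1.622,0),(.143,.505,.239)),((-.313,.504,.721,1.793,0),(.6603,-.1436,.2741)),((-.308,.442,.446,1.576,0),(.6581,-.1388,.1789)),
((-.307,.478,.192,1.283,0),(.6579,-.1383,.027)),((-.308,.442,.293,1.413,0),(.66,-.1397,.1016)),((-.082,-.235,-.028,1.778,.025),(.4026,.0417,.3066)),((-.083,-.231,-.025,1.777,.023),(.404,.041,.306)),((-.132,-.987,-1.061,.088,.304),(.5983,.0808,.3586))]
def fk(k,q):
    h,a,b,f,g,L,d,M,r0=k; q1,q2,q3,q4,q5=q
    p=q2-q3+q4
    r=r0+a*np.sin(q2+f)+b*np.cos(q2-q3+g); z=h+a*np.cos(q2+f)-b*np.sin(q2-q3+g)
    t=np.array([np.cos(q5)*np.cos(p),np.sin(q5),-np.cos(q5)*np.sin(p)])
    v=np.array([r,d,z])+L*t+M*np.array([np.cos(p),0,-np.sin(p)]); c,s=np.cos(q1),np.sin(q1)
    return np.array([c*v[0]-s*v[1],s*v[0]+c*v[1],v[2]]),np.array([c*t[0]-s*t[1],s*t[0]+c*t[1],t[2]])
x0=np.array([.2,.35,.35,0,0,.3,.067,.1,0])
K=least_squares(lambda k:np.r_[np.concatenate([fk(k,q)[0]-p for q,p in D])*1e3,(k-x0)*.3],x0).x
lo=np.array([-2.9,-.985,-1.2,-2.1,-1.45]); hi=np.array([2.9,1.9,1.4,2.25,1.45])
def ik(p,t):
    return min((least_squares(lambda q:np.r_[(fk(K,q)[0]-p)*100,(fk(K,q)[1]-t)*30],np.clip(x,lo+.01,hi-.01),bounds=(lo,hi)) for x in ([-.1,-.9,-1,.5,.3],[-.1,0,0,.8,.3],[-.1,-.5,.5,1,.3])),key=lambda r:r.cost)
if __name__=='__main__':
    np.set_printoptions(precision=3,suppress=True); print(K); print(np.array([fk(K,q)[0]-p for q,p in D])*1e3)
    def show(n,p,t):
        r=ik(p,t); print(n,p,'err mm',round(np.linalg.norm(fk(K,r.x)[0]-p)*1e3,1),'deg',round(np.degrees(np.linalg.norm(fk(K,r.x)[1]-t)),1),r.x)
    Z=np.array([0,0,1.]); d=lambda a:np.array([np.cos(np.radians(a)),np.sin(np.radians(a)),0])
    for ph in (40,45,50):
      c,si=np.cos(np.radians(90-ph)),np.sin(np.radians(90-ph))
      # start: tool z = -cos ph Z + sin ph X
      for z in (.02,.1): show(('start',ph,z),np.array([.64,-.12,z]),np.sin(np.radians(ph))*d(8)-np.cos(np.radians(ph))*Z)
      for s in (.03,.05,.07):
        for z in (.0,.02,.16):
          tz=np.cos(np.radians(ph))*d(9)-np.sin(np.radians(ph))*Z
          p=np.array([.461,.168,.2+z])+s*d(9)-.075*Z-.078*np.array([-d(9)[1],d(9)[0],0])+.011*tz
          show(('hang',ph,s,z),p,tz)
E
python3 kin.py
```

```text
[ 0.225  0.389  0.505 -0.001 -0.044  0.307  0.067  0.115 -0.001]
[[-0.137 -0.156  0.187]
 [ 0.133  0.266 -0.241]
 [-0.037 -0.251 -0.208]
 [-0.012  0.006  0.181]
 [-0.007  0.035 -0.08 ]
 [-0.124  0.135 -0.058]
 [ 0.098 -0.315  0.397]
 [ 0.157  0.02  -0.18 ]]
('start', 40, 0.02) [ 0.64 -0.12  0.02] err mm 0.0 deg 0.0 [-0.464 -0.084 -0.674  0.376  0.373]
('start', 40, 0.1) [ 0.64 -0.12  0.1 ] err mm 0.0 deg 0.0 [-0.464 -0.192 -0.593  0.565  0.373]
('hang', 40, 0.03, 0.0) [0.511 0.097 0.118] err mm 0.0 deg 0.0 [-0.024 -0.922 -1.105  0.524  0.139]
('hang', 40, 0.03, 0.02) [0.511 0.097 0.138] err mm 0.0 deg 0.0 [-0.024 -0.934 -1.07   0.571  0.139]
('hang', 40, 0.03, 0.16) [0.511 0.097 0.278] err mm 0.0 deg 0.0 [-0.024 -0.911 -0.783  0.835  0.139]
('hang', 40, 0.05, 0.0) [0.531 0.1   0.118] err mm 0.0 deg 0.0 [-0.012 -0.82  -1.064  0.461  0.13 ]
('hang', 40, 0.05, 0.02) [0.531 0.1   0.138] err mm 0.0 deg 0.0 [-0.012 -0.836 -1.031  0.511  0.13 ]
('hang', 40, 0.05, 0.16) [0.531 0.1   0.278] err mm 0.0 deg 0.0 [-0.012 -0.842 -0.755  0.792  0.13 ]
('hang', 40, 0.07, 0.0) [0.551 0.103 0.118] err
[... 1748 characters left out ...]
ng', 50, 0.03, 0.16) [0.51  0.097 0.277] err mm 0.0 deg 0.0 [-0.003 -0.72  -0.599  1.     0.103]
('hang', 50, 0.05, 0.0) [0.53  0.1   0.117] err mm 0.0 deg 0.0 [ 0.006 -0.645 -0.879  0.644  0.097]
('hang', 50, 0.05, 0.02) [0.53  0.1   0.137] err mm 0.0 deg 0.0 [ 0.006 -0.657 -0.845  0.691  0.097]
('hang', 50, 0.05, 0.16) [0.53  0.1   0.277] err mm 0.0 deg 0.0 [ 0.006 -0.659 -0.568  0.969  0.097]
('hang', 50, 0.07, 0.0) [0.549 0.103 0.117] err mm 0.0 deg 0.0 [ 0.015 -0.57  -0.838  0.61   0.091]
('hang', 50, 0.07, 0.02) [0.549 0.103 0.137] err mm 0.0 deg 0.0 [ 0.015 -0.585 -0.806  0.657  0.091]
('hang', 50, 0.07, 0.16) [0.549 0.103 0.277] err mm 0.0 deg 0.0 [ 0.015 -0.6   -0.536  0.942  0.091]
```

```bash
cat >> kin.py <<'E'
def q6of(q,R):
    def ax(a,t): 
        import cv2; return cv2.Rodrigues(np.array(a,float)*t)[0]
    q1,q2,q3,q4,q5=q
    B=ax([0,0,1],q1)@ax([0,1,0],q2-q3+q4)@ax([0,0,1],q5)@np.array([[0,0,1.],[0,1,0],[-1,0,0]])
    M=B.T@R; return np.degrees(np.arctan2(M[1,0],M[0,0])),np.abs(M[2,2])
def Rm(ph,th):   # tool frame over flat muffs: yaw th of muffs x, tilt ph forward
    import cv2
    m=np.radians(th); f=np.array([np.cos(m),np.sin(m),0]); Z=np.array([0,0,1.]); p=np.radians(ph)
    z=np.sin(p)*f-np.cos(p)*Z; x=np.cos(p)*f+np.sin(p)*Z; return np.c_[x,np.cross(z,x),z]
def Rh(ph,al):   # tool frame at the bar
    a=np.radians(al); f=np.array([np.cos(a),np.sin(a),0]); Z=np.array([0,0,1.]); p=np.radians(ph)
    z=np.cos(p)*f-np.sin(p)*Z; x=-np.sin(p)*f-np.cos(p)*Z; return np.c_[x,np.cross(z,x),z]
E
python3 - <<'E'
from kin import *
np.set_printoptions(precision=3,suppress=True)
for th in (-7,0,8):
  for ph,z in((0,.03),(0,.25),(40,.02),(40,.25)):
    R=Rm(ph,th); r=ik(np.array([.64,-.12,z]),R[:,2]); print(th,ph,z,r.cost<1e-6,r.x,q6of(r.x,R))
for ph,z in((90,.3),(40,.28),(40,.12)):
    R=Rh(ph,9); r=ik(np.array([.53,.1,z]),R[:,2]); print('hang',ph,z,r.cost<1e-6,r.x,q6of(r.x,R))
from h import *
togo([.53,.06,.30],Rh(90,9))
E
```

```text
-7 0 0.03 True [-0.288  0.424  0.125  1.272  0.   ] (np.float64(170.47569608288228), np.float64(1.0))
-7 0 0.25 True [-0.288  0.4    0.533  1.704  0.   ] (np.float64(170.47569608288228), np.float64(1.0))
-7 40 0.02 True [-0.361 -0.134 -0.732  0.288  0.152] (np.float64(169.44707393163688), np.float64(1.0))
-7 40 0.25 True [-0.361 -0.334 -0.413  0.807  0.152] (np.float64(169.44707393163688), np.float64(1.0))
0 0 0.03 True [-0.288  0.424  0.125  1.272  0.   ] (np.float64(163.47569608288228), np.float64(1.0))
0 0 0.25 True [-0.288  0.4    0.533  1.704  0.   ] (np.float64(163.47569608288228), np.float64(1.0))
0 40 0.02 True [-0.411 -0.118 -0.714  0.32   0.26 ] (np.float64(161.52377531776187), np.float64(1.0))
0 40 0.25 True [-0.411 -0.315 -0.395  0.835  0.26 ] (np.float64(161.52377531776187), np.float64(1.0))
8 0 0.03 True [-0.288  0.424  0.125  1.272  0.   ] (np.float64(155.47569608288228), np.float64(1.0))
8 0 0.25 True [-0.288  0.4    0.533  1.704  0.   ] (np.float64(155.47569608288228), np.float64(1.0))
8 40 0.02 True [-0.464 -0.084 -0.674  0.376  0.373] (np.float64(152.16991631638518), np.float64(0.9999999999999999))
8 40 0.25 True [-0.464 -0.275 -0.358  0.884  0.373] (np.float64(152.1699163163852), np.float64(0.9999999999999999))
hang 90 0.3 True [0.062 0.112 0.289 1.748 0.   ] (np.float64(-5.4495128796679095), np.float64(1.0))
hang 40 0.28 True [-0.013 -0.844 -0.752  0.798  0.13 ] (np.float64(-6.2882525982876025), np.float64(0.9999999999999999))
hang 40 0.12 True [-0.013 -0.826 -1.062  0.469  0.13 ] (np.float64(-6.2882525982876), np.float64(0.9999999999999999))
t 13.35 pos [0.599 0.081 0.37 ] F [-0.143  0.284 -1.864] w 0.0043 q [-0.132 -0.988 -1.049  0.089  0.304 -0.029]
shift cm [ 7.917 -0.978 -6.089] turn deg [ 1.413 81.832  0.087]
```

```bash
H="python3 -m handwheel"
$H '[0,0,-1,0,8.2,0, 0,0,-1,0,8.2,0, 0,0,-1,0,8.2,0, 0,0,-1,0,8.2,0, 0,0,0,0,8.2,0, 0,0,0,0,8.2,0, 0,0,0,0,8.2,0, 0,0,0,0,8.2,0, 0,0,0,0,8.2,0, 0,0,0,0,8,0]'
python3 - <<'E'
from kin import *; from h import *
togo([.55,-.05,.28],Rh(90,9))
E
```

```text
time_s: 14.35
position: [0.567, 0.0743, 0.3922]
tool_rot: [[-0.984, -0.172, 0.037], [-0.171, 0.985, 0.018], [-0.039, 0.011, -0.999]]
wrist_force: [1.0, -0.5, -2.2]
gripper_width: 0.0041
t 14.35 pos [0.567 0.074 0.392] F [ 0.97  -0.5   -2.233] w 0.0041 q [ 0.004  0.245  0.634  1.923  0.018 -0.168]
shift cm [  4.244 -12.077  10.932] turn deg [0.654 2.242 0.876]
```

```bash
H="python3 -m handwheel"
$H '[0.7,-2,1.8,0,2,0, 0.7,-2,1.8,0,0,0, 0.7,-2,1.8,0,0,0, 0.7,-2,1.8,0,0,0, 0.7,-2,1.8,0,0,0, 0.7,-2,1.8,0,0,0, 0,0,0,0,0,8.4, 0,0,0,0,0,8.4, 0,0,0,0,0,8.4, 0,0,0,0,0,8.4]'
$H '[0,0,0,0,0,8.4, 0,0,0,0,0,8.4, 0,0,0,0,0,8.4, 0,0,0,0,0,8.4, 0,0,0,0,0,8.4, 0,0,0,0,0,8.4, 0,0,0,0,0,8.4, 0,0,0,0,0,8.4, 0,0,0,0,0,8.4, 0,0,0,0,0,8.4]' >/dev/null
$H '[0,0,0,0,0,8.4, 0,0,0,0,0,8.4, 0,0,0,0,0,8.4, 0,0,0,0,0,8.4, 0,0,0,0,0,8.4, 0,0,0,0,0,8.4, 0,0,0,0,0,0]' >/dev/null
python3 - <<'E'
from kin import *; from h import *
togo([.64,-.12,.10],Rm(0,0))
E
```

```text
time_s: 15.35
position: [0.5473, -0.0504, 0.281]
tool_rot: [[-0.913, 0.408, 0.004], [0.408, 0.913, 0.011], [0.001, 0.012, -1.0]]
wrist_force: [0.3, 0.0, -2.3]
gripper_width: 0.0044
t 17.05 pos [ 0.547 -0.05   0.28 ] F [ 0.195  0.422 -3.017] w 0.0043 q [-0.22   0.126  0.264  1.709  0.012  2.539]
shift cm [ 5.903 10.157 17.984] turn deg [-0.648 -0.286 21.889]
```

```bash
H="python3 -m handwheel"
$H '[0,0,0,0,0,7.3, 0,0,0,0,0,7.3, 0,0,0,-0.6,-0.3,7.3, 1.6,1.2,3,0,0,0, 1.6,1.2,3,0,0,0, 1.6,1.2,3,0,0,0, 1.6,1.2,3,0,0,0, 1.6,1.2,3,0,0,0, 1.3,1,3,0,0,0]'
$H '[0,0,2,0,0,0, 0,0,1.2,0,0,0, 0,0,0.7,0,0,0, 0,0,0.5,0,0,0, 0,0,0.3,0,0,0, 0,0,0.2,0,0,0, 0,0,0,0,0,0]'
python3 - <<'E'
from kin import *; from h import *
togo([.64,-.12,.027],Rm(0,0))
E
```

```text
time_s: 17.95
position: [0.6391, -0.1201, 0.0967]
tool_rot: [[1.0, 0.003, -0.004], [0.003, -1.0, 0.002], [-0.004, -0.002, -1.0]]
wrist_force: [1.0, 1.1, -1.8]
gripper_width: 0.0042
time_s: 18.65
position: [0.6357, -0.1187, 0.0471]
tool_rot: [[1.0, 0.001, -0.008], [0.001, -1.0, 0.002], [-0.008, -0.002, -1.0]]
wrist_force: [0.7, -0.7, -3.2]
gripper_width: 0.0041
t 18.65 pos [ 0.636 -0.119  0.047] F [ 0.719 -0.667 -3.178] w 0.0041 q [-0.288  0.411  0.142  1.31  -0.     2.853]
shift cm [0.441 0.139 2.008] turn deg [-0.131  0.461  0.041]
```

```bash
H="python3 -m handwheel"
$H '[0,0,0.5,0,0,0, 0,0,0.4,0,0,0, 0,0,0.3,0,0,0, 0,0,0.3,0,0,0, 0,0,0,0,0,0, 0,0,0,0,0,0]'
$H '[0,0,0.3,0,0,0, 0,0,0,0,0,0, 0,0,0,0,0,0]'
```

```text
time_s: 19.25
position: [0.6351, -0.1186, 0.0312]
tool_rot: [[1.0, 0.0, -0.009], [0.0, -1.0, 0.003], [-0.009, -0.003, -1.0]]
wrist_force: [0.3, -0.3, -2.3]
gripper_width: 0.0045
time_s: 19.55
position: [0.6356, -0.1187, 0.0287]
tool_rot: [[1.0, 0.0, -0.008], [0.0, -1.0, 0.002], [-0.008, -0.002, -1.0]]
wrist_force: [0.4, -1.0, -1.9]
gripper_width: 0.0043
```

```bash
H="python3 -m handwheel"
$H '[0,0,0.2,0,0,0, 0,0,0,0,0,0, 0,0,0,0,0,0]'
$H '[0,0,0,0,0,0, 0,0,0,0,0,0, 0,0,0,0,0,0, 0,0,-1,0,0,0, 0,0,-2,0,0,0, 0,0,-2,0,0,0, 0,0,-2,0,0,0, -1.5,0,-1,0,0,0, -2,0,0,0,0,0, -2,0,0,0,0,0]' 0.1
python3 - <<'E'
from kin import *; from h import *
togo([.56,-.119,.10],Rm(40,0))
s=grab_frame('scene')
save(cv2.resize(s[200:400,220:460],(720,600),interpolation=cv2.INTER_CUBIC),'rel')
E
```

```text
time_s: 19.85
position: [0.6356, -0.1186, 0.0274]
tool_rot: [[1.0, 0.0, -0.008], [0.0, -1.0, 0.002], [-0.008, -0.002, -1.0]]
wrist_force: [-3.0, 2.5, 2.9]
gripper_width: 0.0041
time_s: 20.85
position: [0.5813, -0.1192, 0.1086]
tool_rot: [[1.0, 0.0, -0.007], [0.0, -1.0, 0.002], [-0.007, -0.002, -1.0]]
wrist_force: [-0.3, 0.2, -0.9]
gripper_width: 0.047
t 20.85 pos [ 0.581 -0.119  0.109] F [-0.316  0.216 -0.88 ] w 0.047 q [-0.315  0.242  0.055  1.391 -0.     2.826]
shift cm [-2.122 -0.019  0.872] turn deg [-0.1   40.381 -0.008]
```

View pics/rel.png

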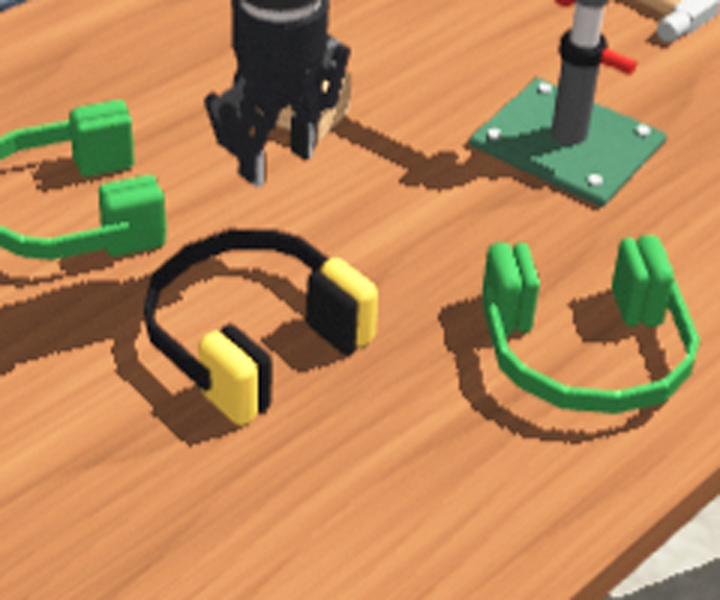

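The muffs lie flat again, undamaged, with the crown towards the robot at about (300,280) in the scene picture. I'll compare my predicted cup corners with that crop to refine the grasp offset.

Run:
```python
from h import *
o=np.array([.5576,-.1967,.032])
for n,m in(('cup_a x100 y75 top',(100,75,32)),('cup_a x155 y75 top',(155,75,32)),('cup_a x155 y75 bot',(155,75,-32)),('cup_b x100 -75 top',(100,-75,32)),('cup_b x155 -75 top',(155,-75,32)),('cup_b 155 -75 bot',(155,-75,-32)),('crown out top',(-6,0,10)),('cup_a 155 39 bot',(155,39,-32)),('leg_a top',(75,78,10))):
    p=o+np.array(m)/1e3; print(n,((proj('scene',p)-[220,200])*3).round(0))
```

```text
cup_a x100 y75 top [336. 247.]
cup_a x155 y75 top [383. 282.]
cup_a x155 y75 bot [379. 337.]
cup_b x100 -75 top [194. 333.]
cup_b x155 -75 top [240. 373.]
cup_b 155 -75 bot [241. 429.]
crown out top [186. 240.]
cup_a 155 39 bot [347. 358.]
leg_a top [318. 249.]
```

```bash
H="python3 -m handwheel"
$H '[-0.2,0,0,0,8.1,0, 0,0,0,0,8.1,0, 0,0,0,0,8.1,0, 0,0,0,0,8.1,0, 0,0,0,0,8.1,0, 0,0,0,0,0,0]'
python3 - <<'E'
from kin import *; from h import *
togo([.635,-.1187,.026],Rm(40,0))
E
```

```text
time_s: 21.5
position: [0.5666, -0.1135, 0.0898]
tool_rot: [[0.78, -0.002, 0.626], [-0.01, -1.0, 0.01], [0.626, -0.014, -0.78]]
wrist_force: [-3.7, 2.0, -5.0]
gripper_width: 0.0468
t 21.5 pos [ 0.567 -0.114  0.09 ] F [-3.746  1.953 -4.962] w 0.0468 q [-0.473 -0.423 -0.782  0.595  0.298  2.77 ]
shift cm [1.355 0.596 9.251] turn deg [-0.558  1.274 -0.571]
```

```bash
H="python3 -m handwheel"
$H '[0.6,0.3,0,-0.5,1.2,-0.5, 0.7,0.3,1,0,0,0, 0,0,1.5,0,0,0, 0,0,1.5,0,0,0, 0,0,1,0,0,0, 0,0,0,0,0,0]'
python3 - <<'E'
from kin import *; from h import *
togo([.635,-.1187,.026],Rm(40,0))
E
```

```text
time_s: 22.1
position: [0.6254, -0.1262, 0.081]
tool_rot: [[0.75, 0.002, 0.661], [0.009, -1.0, -0.007], [0.661, 0.012, -0.75]]
wrist_force: [-0.6, -0.4, -0.7]
gripper_width: 0.0468
t 22.1 pos [ 0.625 -0.126  0.081] F [-0.574 -0.395 -0.662] w 0.0468 q [-0.438 -0.26  -0.711  0.444  0.277  2.795]
shift cm [-2.907 -0.817  4.759] turn deg [ 0.43  -1.366  0.526]
```

```bash
H="python3 -m handwheel"
$H '[-1.5,-0.4,0,0.4,-1.3,0.5, -1.4,-0.4,0,0,0,0, 0,0,0.7,0,0,0, 0,0,0,0,0,0, 0,0,0,0,0,0, 0,0,0,0,0,0]'
python3 - <<'E'
from kin import *; from h import *
togo([.635,-.1187,.026],Rm(40,0))
E
```

```text
time_s: 22.7
position: [0.605, -0.1176, 0.0546]
tool_rot: [[0.766, -0.001, 0.642], [-0.001, -1.0, -0.0], [0.642, -0.001, -0.766]]
wrist_force: [0.1, -0.4, 0.3]
gripper_width: 0.0469
t 22.7 pos [ 0.605 -0.118  0.055] F [ 0.09  -0.351  0.273] w 0.0469 q [-0.439 -0.275 -0.765  0.432  0.277  2.797]
shift cm [0.464 0.107 4.122] turn deg [ 0.006  0.037 -0.062]
```

```bash
H="python3 -m handwheel"
$H '[0.45,0.1,0.5,0,0,0, 0,0,1,0,0,0, 0,0,1,0,0,0, 0,0,1,0,0,0, 0,0,0.6,0,0,0, 0,0,0,0,0,0, 0,0,0,0,0,0, 0,0,0,0,0,0]'
python3 - <<'E'
from kin import *; from h import *
togo([.635,-.1187,.026],Rm(40,0))
s=grab_frame('scene')
save(cv2.resize(s[240:360,250:410],(800,600),interpolation=cv2.INTER_CUBIC),'tilt')
E
```

```text
time_s: 23.5
position: [0.6342, -0.1184, 0.0255]
tool_rot: [[0.767, -0.001, 0.642], [-0.001, -1.0, 0.0], [0.642, -0.001, -0.767]]
wrist_force: [-0.4, 0.6, 0.4]
gripper_width: 0.0468
t 23.5 pos [ 0.634 -0.118  0.026] F [-0.406  0.559  0.41 ] w 0.0468 q [-0.413 -0.144 -0.724  0.337  0.261  2.819]
shift cm [0.092 0.034 0.014] turn deg [-0.012  0.079 -0.075]
```

View pics/tilt.png

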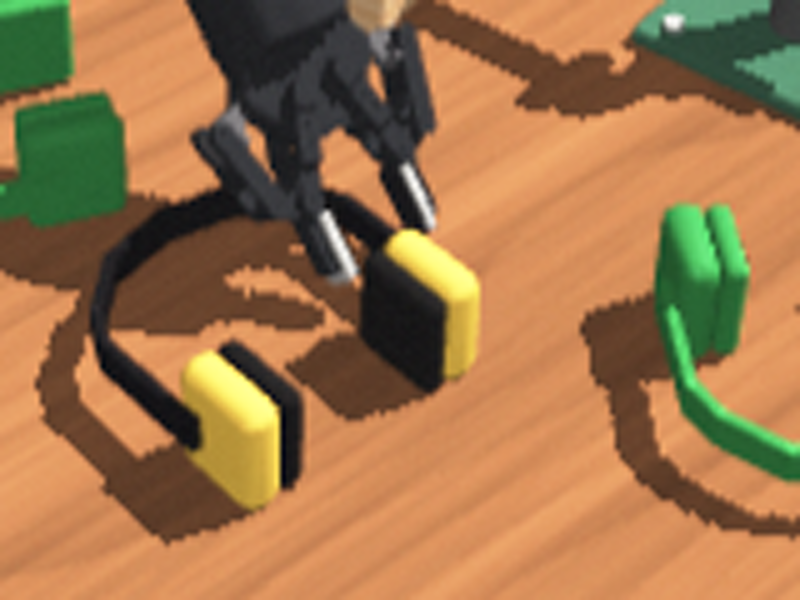

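The fingers straddle the far leg, one inside at about (318,296) and one outside at (333,284), with no contact force. I'll close and lift.

```bash
H="python3 -m handwheel"
$H '[0,0,0,0,0,0, 0,0,0,0,0,0, 0,0,0,0,0,0, 0,0,0,0,0,0, 0,0,0,0,0,0, 0,0,0,0,0,0]' -1 80
python3 -c "
from kin import *; from h import *
togo([.635,-.1187,.026],Rm(40,0))"
$H '[0.3,0,-0.4,0,0,0, 0.6,0,-0.8,0,0,0, 1,0,-1.2,0,0,0, 1.2,0,-1.5,0,0,0, 1.2,0,-1.5,0,0,0, 1.2,0,-1.5,0,0,0, 1.2,0,-1.5,0,0,0, 1.2,0,-1.5,0,0,0, 1.2,0,-1.5,0,0,0, 0.6,0,-0.8,0,0,0]'
python3 -c "
from kin import *; from h import *
togo([.53,0,.28],Rh(40,9))"
```

```text
time_s: 24.15
position: [0.634, -0.1183, 0.0253]
tool_rot: [[0.767, -0.001, 0.641], [-0.001, -1.0, 0.0], [0.641, -0.001, -0.767]]
wrist_force: [-3.5, 1.0, 3.5]
gripper_width: 0.0047
t 24.15 pos [ 0.634 -0.118  0.025] F [-3.494  0.967  3.494] w 0.0047 q [-0.413 -0.144 -0.724  0.337  0.261  2.819]
shift cm [0.118 0.039 0.008] turn deg [-0.018  0.1   -0.084]
time_s: 25.15
position: [0.6306, -0.1185, 0.1832]
tool_rot: [[0.766, -0.001, 0.643], [-0.001, -1.0, -0.0], [0.643, -0.001, -0.766]]
wrist_force: [0.4, 0.6, -2.5]
gripper_width: 0.0048
t 25.15 pos [ 0.631 -0.119  0.183] F [ 0.361  0.551 -2.524] w 0.0048 q [-0.417 -0.322 -0.534  0.705  0.263  2.816]
shift cm [ -1.498 -11.848 -13.882] turn deg [ 15.092  -9.66  172.663]
```

```bash
H="python3 -m handwheel"
$H '[0.4,-1.6,-2.6,0,0,0, 0.4,-1.6,-2.6,0,0,0, 0.4,-1.6,-2.6,0,0,0, 0.4,-1.6,-2.6,0,0,0, 0.4,-1.6,-2.6,0,0,0, 0.5,-1.6,-2,0,0,0, 0,0,0,0,0,-4, 0,0,0,0,0,-8.4, 0,0,0,0,0,-8.4, 0,0,0,0,0,-8.4]'
$H '[0,0,0,0,0,-8.4, 0,0,0,0,0,-8.4, 0,0,0,0,0,-8.4, 0,0,0,0,0,-8.4, 0,0,0,0,0,-8.4, 0,0,0,0,0,-8.4, 0,0,0,0,0,-8.4, 0,0,0,0,0,-8.4, 0,0,0,0,0,-8.4, 0,0,0,0,0,-8.4]'
$H '[0,0,0,0,0,-8.4, 0,0,0,0,0,-8.4, 0,0,0,0,0,-8.4, 0,0,0,0,0,-8.4, 0,0,0,0,0,-8.4, 0,0,0,0,0,-8.4, 0,0,0,0,0,-4, 0,0,0,0,0,0]'
python3 -c "
from kin import *; from h import *
R=Rh(40,9); o=np.array([-.0558,.078,-.0555])
a=np.array([np.cos(np.radians(9)),np.sin(np.radians(9)),0])
p=np.array([.461,.168,.2+.165])+.05*a-R@o
print(p)
togo(p,R)"
```

```text
time_s: 26.15
position: [0.5525, -0.0222, 0.3108]
tool_rot: [[0.669, 0.379, 0.639], [0.492, -0.871, 0.001], [0.557, 0.314, -0.769]]
wrist_force: [-0.5, 0.5, -3.4]
gripper_width: 0.0049
time_s: 27.15
position: [0.5525, -0.0225, 0.3107]
tool_rot: [[-0.307, 0.705, 0.639], [0.917, 0.398, 0.0], [-0.254, 0.586, -0.769]]
wrist_force: [-0.3, -0.8, -2.4]
gripper_width: 0.0046
time_s: 27.95
position: [0.5527, -0.0225, 0.311]
tool_rot: [[-0.75, 0.166, 0.64], [0.216, 0.976, 0.0], [-0.625, 0.138, -0.769]]
wrist_force: [0.5, -0.1, -2.7]
gripper_width: 0.0046
[0.52915238 0.099822   0.28658001]
t 27.95 pos [ 0.553 -0.023  0.311] F [ 0.549 -0.109 -2.678] w 0.0046 q [-0.252 -0.595 -0.461  1.027  0.16   0.022]
shift cm [ 5.936 11.217  0.371] turn deg [ -7.445  -9.493 -18.819]
```

```bash
H="python3 -m handwheel"
$H '[0,0,0,-2.5,-3.2,-6.3, 0,0,0,-2.5,-3.2,-6.3, 0,0,0,-2.5,-3.1,-6.3, 0,0,0,0,0,0, 0,0,0,0,0,0]' >/dev/null
python3 -c "
from kin import *; from h import *
R=Rh(40,9)
togo([.529,.0998,.305],R)"
```

```text
t 28.45 pos [ 0.553 -0.023  0.311] F [-0.964  0.118 -2.288] w 0.0048 q [-0.391 -0.738 -0.63   0.884  0.41  -0.371]
shift cm [ 0.806 12.504  0.063] turn deg [-0.04   0.025 -0.139]
```

```bash
H="python3 -m handwheel"
$H '[0.1,1.6,0,0,0,0, 0.1,1.6,0,0,0,0, 0.1,1.6,0,0,0,0, 0.1,1.6,0,0,0,0, 0.1,1.6,0,0,0,0, 0.1,1.6,0,0,0,0, 0.1,1.6,0,0,0,0, 0.1,1.3,0,0,0,0, 0,0,0,0,0,0, 0,0,0,0,0,0]'
python3 - <<'E'
from kin import *; from h import *
togo([.529,.0998,.305],Rh(40,9))
a,b=grab_frame('scene'),grab_frame('top')
cv2.imwrite('pics/a.png',a[:,:,::-1]);cv2.imwrite('pics/b.png',b[:,:,::-1])
save(np.hstack([cv2.resize(a[60:240,320:480],(400,450),interpolation=cv2.INTER_CUBIC),cv2.resize(b[120:300,150:310],(400,450),interpolation=cv2.INTER_CUBIC)]),'over')
E
```

```text
time_s: 29.45
position: [0.5286, 0.1008, 0.3067]
tool_rot: [[-0.633, -0.159, 0.758], [-0.102, 0.987, 0.121], [-0.768, -0.0, -0.641]]
wrist_force: [-0.1, 0.1, -2.1]
gripper_width: 0.0046
t 29.45 pos [0.529 0.101 0.307] F [-0.106  0.058 -2.068] w 0.0046 q [-0.012 -0.836 -0.696  0.843  0.131 -0.11 ]
shift cm [ 0.116 -0.101  0.131] turn deg [0.081 0.142 0.094]
```

View pics/over.png

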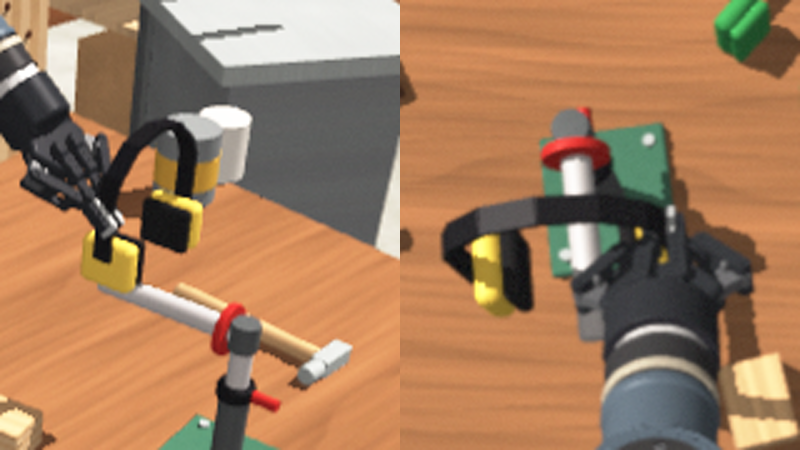

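Run:
```python
from h import *
s=get_state(); R=np.array(s['tool_rot']); p=np.array(s['position'])
o=p+R@[-.0558,.078,-.0555]; ph=np.radians(40)
mx=np.cos(ph)*R[:,0]+np.sin(ph)*R[:,2]; my=-R[:,1]; mz=np.cross(mx,my)
print('origin',o,'mx',mx,'mz',mz)
for n,m in(('crown top +z',(-6,0,10)),('crown top -z',(-6,0,-10)),('leg_b outer',(60,-81,0)),('cup_b 100 -75 +32',(100,-75,32)),('cup_b 100 -75 -32',(100,-75,-32)),('cup_a 155 75 -32',(155,75,-32)),('cup_a 155 75 32',(155,75,32)),('cup_b 155 -39 -32',(155,-39,-32)),('cup_b 155,-39,32',(155,-39,32))):
    w=o+(np.c_[mx,my,mz]@m)/1e3
    print(n,'scene',((proj('scene',w)-[320,60])*2.5).round(),'top',((proj('top',w)-[150,120])*2.5+[400,0]).round())
for s_ in(0,.05,.16): 
  for h in (.2,.187):
    w=np.array([.461+s_*.988,.168+s_*.156,h]); print('bar',s_,h,((proj('scene',w)-[320,60])*2.5).round(),((proj('top',w)-[150,120])*2.5+[400,0]).round())
```

```text
origin [0.50967232 0.17584769 0.3846867 ] mx [ 2.18814154e-03 -1.23051071e-04 -9.99997598e-01] mz [-0.98756894 -0.15717188 -0.00214161]
crown top +z scene [146. 117.] top [534. 222.]
crown top -z scene [163. 122.] top [532. 194.]
leg_b outer scene [190. 154.] top [444. 248.]
cup_b 100 -75 +32 scene [159. 181.] top [470. 302.]
cup_b 100 -75 -32 scene [207. 198.] top [466. 222.]
cup_a 155 75 -32 scene [126. 293.] top [668. 221.]
cup_a 155 75 32 scene [ 78. 273.] top [676. 297.]
cup_b 155 -39 -32 scene [185. 254.] top [529. 237.]
cup_b 155,-39,32 scene [137. 235.] top [534. 313.]
bar 0 0.2 [103. 266.] [591. 336.]
bar 0 0.187 [102. 276.] [594. 339.]
bar 0.05 0.2 [139. 281.] [587. 278.]
bar 0.05 0.187 [138. 291.] [589. 282.]
bar 0.16 0.2 [223. 315.] [577. 154.]
bar 0.16 0.187 [222. 325.] [580. 159.]
```

The overlay agrees within a few mm: the band straddles the bar line in the top crop (band 443–665, bar at 583) and hangs upright. I'll lower it straight down.

```bash
H="python3 -m handwheel"
$H '[0.8,0.2,0.6,0,0,0, 1.5,0,1.3,0,0,0, 1.5,0,1.3,0,0,0, 1.5,0,1.3,0,0,0, 1.5,0,1.3,0,0,0, 1.5,0,1.3,0,0,0, 1.5,0,1.3,0,0,0, 0.8,0,0.65,0,0,0, 0,0,0,0,0,0, 0,0,0,0,0,0]'
python3 - <<'E'
from kin import *; from h import *
togo([.529,.1028,.142],Rh(40,9))
a=grab_frame('scene'); b=grab_frame('top')
cv2.imwrite('pics/a.png',a[:,:,::-1]);cv2.imwrite('pics/b.png',b[:,:,::-1])
E
```

```text
time_s: 30.55
position: [0.5299, 0.102, 0.1669]
tool_rot: [[-0.633, -0.157, 0.758], [-0.101, 0.988, 0.121], [-0.768, -0.001, -0.641]]
wrist_force: [0.0, -1.0, -1.9]
gripper_width: 0.0047
t 30.55 pos [0.53  0.102 0.167] F [ 0.029 -0.979 -1.93 ] w 0.0047 q [-0.007 -0.857 -0.984  0.575  0.126 -0.107]
shift cm [1.96  0.096 1.541] turn deg [0.026 0.162 0.065]
```

```bash
H="python3 -m handwheel"
$H '[0.6,0,0.5,0,0,0, 0.6,0,0.5,0,0,0, 0.3,0,0.25,0,0,0, 0,0,0,0,0,0]'
for i in 1 2; do :; done
$H '[0.3,0,0.25,0,0,0, 0.2,0,0.15,0,0,0, 0,0,0,0,0,0]' | grep -E "pos|force"
$H '[0.2,0,0.15,0,0,0, 0.2,0,0.15,0,0,0, 0,0,0,0,0,0]' | grep -E "pos|force"
```

```text
time_s: 31.05
position: [0.5286, 0.1022, 0.1445]
tool_rot: [[-0.636, -0.158, 0.756], [-0.102, 0.987, 0.121], [-0.765, -0.0, -0.644]]
wrist_force: [0.1, -0.4, -2.4]
gripper_width: 0.0049
position: [0.5291, 0.1022, 0.1397]
wrist_force: [-0.9, -0.2, -3.0]
position: [0.5288, 0.1022, 0.1347]
wrist_force: [-0.6, 0.2, -2.5]
```

Origin is at about z = 0.213 with no contact yet.

```bash
H="python3 -m handwheel"
$H '[0.2,0,0.15,0,0,0, 0.2,0,0.15,0,0,0, 0,0,0,0,0,0]' | grep -E "pos|force"
$H '[0.2,0,0.15,0,0,0, 0,0,0,0,0,0]' | grep -E "pos|force"
```

```text
position: [0.5285, 0.1021, 0.1295]
wrist_force: [0.2, 0.1, -3.6]
position: [0.5285, 0.1021, 0.1274]
wrist_force: [-0.2, -0.7, -2.5]
```

```bash
H="python3 -m handwheel"
$H '[0.2,0,0.15,0,0,0, 0,0,0,0,0,0]' | grep -E "pos|force"
```

```text
position: [0.5284, 0.102, 0.1249]
wrist_force: [-0.8, -1.4, -2.3]
```

```bash
H="python3 -m handwheel"
$H '[0.2,0,0.15,0,0,0, 0,0,0,0,0,0, 0,0,0,0,0,0]' | grep -E "pos|force"
```

```text
position: [0.5289, 0.1021, 0.1239]
wrist_force: [-0.2, -1.0, -0.9]
```

```bash
H="python3 -m handwheel"
$H '[0.2,0,0.15,0,0,0, 0,0,0,0,0,0, 0,0,0,0,0,0]' | grep -E "pos|force"
```

```text
position: [0.5297, 0.1025, 0.1235]
wrist_force: [-2.8, -0.3, 4.7]
```

```bash
H="python3 -m handwheel"
$H '[0.1,0,0.1,0,0,0, 0,0,0,0,0,0, 0,0,0,0,0,0]' | grep -E "pos|force"
```

```text
position: [0.5304, 0.1027, 0.1233]
wrist_force: [-4.7, -0.1, 8.1]
```

Contact found: bar top is about 0.201 m. I'll relieve the press, look, then release.

```bash
H="python3 -m handwheel"
$H '[-0.2,0,-0.15,0,0,0, 0,0,0,0,0,0, 0,0,0,0,0,0]' | grep -E "pos|force"
python3 - <<'E'
from h import *
a,b=grab_frame('scene'),grab_frame('top')
save(np.hstack([cv2.resize(a[110:290,320:480],(400,450),interpolation=cv2.INTER_CUBIC),cv2.resize(b[120:300,150:310],(400,450),interpolation=cv2.INTER_CUBIC)]),'set')
E
```

```text
position: [0.5295, 0.1025, 0.1234]
wrist_force: [-3.6, 0.7, 5.9]
```

View pics/set.png

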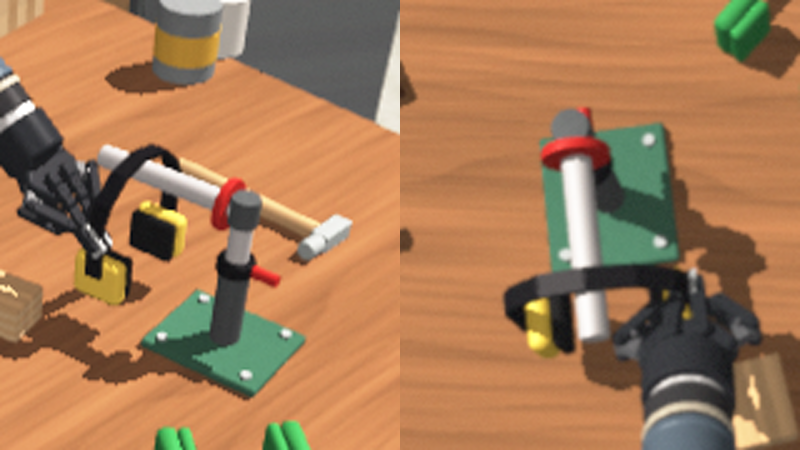

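The band rests on the bar about 55 mm from the tip (top crop: band at y≈280, tip 338, collar 170), one cup on each side. I'll relieve a little more and open.

```bash
H="python3 -m handwheel"
$H '[-0.3,0,-0.2,0,0,0, 0,0,0,0,0,0, 0,0,0,0,0,0]' | grep -E "pos|force"
```

```text
position: [0.5284, 0.1018, 0.1237]
wrist_force: [-1.3, 1.2, 1.4]
```

```bash
H="python3 -m handwheel"
$H '[0,0,0,0,0,0, 0,0,0,0,0,0, 0,0,0,0,0,0, 0,0,0,0,0,0]' -0.4 | grep -E "pos|force|wid"
```

```text
position: [0.5287, 0.102, 0.1245]
wrist_force: [-1.3, -0.3, -0.7]
gripper_width: 0.0258
```

```bash
H="python3 -m handwheel"
$H '[0,0,0,0,0,0, 0,0,0,0,0,0, 0,0,-0.5,0,0,0, 0,0,-1,0,0,0, 0,0,-1.5,0,0,0, 0,0,-2,0,0,0, 0,0,-2,0,0,0, 0,0,-2,0,0,0, 0,0,-2,0,0,0, 0,0,-1,0,0,0]' 0
python3 - <<'E'
from kin import *; from h import *
togo([.455,.13,.33],Rh(90,9))
a=grab_frame('scene')
save(cv2.resize(a[110:290,320:480],(400,450),interpolation=cv2.INTER_CUBIC),'open')
E
```

```text
time_s: 35.35
position: [0.4882, 0.0981, 0.2077]
tool_rot: [[-0.66, -0.158, 0.734], [-0.107, 0.987, 0.117], [-0.744, -0.001, -0.669]]
wrist_force: [-0.2, -0.6, 0.7]
gripper_width: 0.0428
t 35.35 pos [0.488 0.098 0.208] F [-0.21  -0.553  0.652] w 0.0428 q [-0.018 -0.99  -0.931  0.8    0.131 -0.12 ]
shift cm [ -7.239   3.662 -10.241] turn deg [-0.005 48.043  0.134]
```

View pics/open.png

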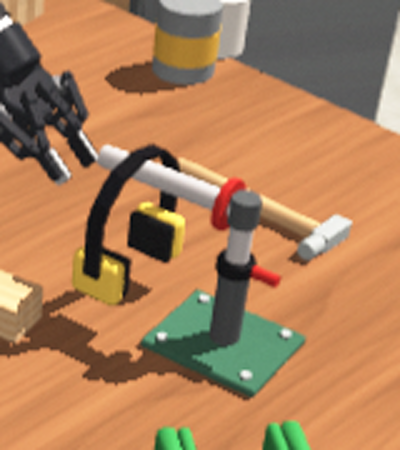

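```bash
H="python3 -m handwheel"
$H '[-1.5,0,-1.3,0,0,0, -1.5,0,-1.3,0,0,0, -1.5,0,-1.3,0,0,0, -1.5,0,-1.3,0,0,0, 0,0,0,0,8,0, 0,0,0,0,8,0, 0,0,0,0,8,0, 0,0,0,0,8,0, 0,0,0,0,8,0, 0,0,0,0,8,0]' 1
$H '[0,0,0,0,0,0]' >/dev/null
python3 - <<'E'
from kin import *; from h import *
togo([.476,.1735,.30],Rh(90,9))
E
```

```text
time_s: 36.4
position: [0.49, 0.0984, 0.2853]
tool_rot: [[-0.987, -0.158, -0.005], [-0.158, 0.987, -0.002], [0.005, -0.001, -1.0]]
wrist_force: [-0.4, -1.0, 0.2]
gripper_width: 0.0855
t 36.5 pos [0.493 0.098 0.277] F [-0.112 -0.025 -0.886] w 0.0855 q [ 0.064  0.021  0.146  1.713 -0.001 -0.094]
shift cm [ 0.503  7.683 -2.309] turn deg [ 0.034 -0.982  0.061]
```

```bash
H="python3 -m handwheel"
$H '[0.2,1.5,0,0,-0.5,0, 0.3,1.5,0,0,-0.5,0, 0.3,1.5,0,0,0,0, 0.2,1.5,0,0,0,0, 0,1.4,0,0,0,0, 0,0,0,0,0,0, 0,0,0,0,0,0]'
python3 - <<'E'
from kin import *; from h import *
togo([.471,.1715,.171],Rh(90,9))
E
```

```text
time_s: 37.2
position: [0.4673, 0.1699, 0.2851]
tool_rot: [[-0.987, -0.159, 0.017], [-0.159, 0.987, 0.002], [-0.017, -0.001, -1.0]]
wrist_force: [-0.1, 0.2, -0.7]
gripper_width: 0.0853
t 37.2 pos [0.467 0.17  0.285] F [-0.1    0.179 -0.712] w 0.0853 q [ 0.215 -0.026  0.116  1.696 -0.002  0.056]
shift cm [-0.195  0.114 11.417] turn deg [-0.064  0.997  0.136]
```

```bash
H="python3 -m handwheel"
$H '[-0.1,0.1,1.5,0,1,0, -0.1,0,2,0,0,0, 0,0,2,0,0,0, 0,0,1.5,0,0,0, 0,0,1,0,0,0, 0,0,1,0,0,0, 0,0,0,0,0,0, 0,0,0,0,0,0]'
python3 - <<'E'
from kin import *; from h import *
togo([.471,.1715,.171],Rh(90,9))
E
```

```text
time_s: 38.0
position: [0.4699, 0.1707, 0.1942]
tool_rot: [[-0.988, -0.157, -0.002], [-0.157, 0.988, -0.001], [0.002, -0.001, -1.0]]
wrist_force: [-0.3, -0.2, 0.5]
gripper_width: 0.0851
t 38.0 pos [0.47  0.171 0.194] F [-0.284 -0.244  0.495] w 0.0851 q [ 0.215 -0.02  -0.059  1.534 -0.001  0.057]
shift cm [-0.124  0.061  2.322] turn deg [-0.056 -0.139  0.053]
```

```bash
H="python3 -m handwheel"
$H '[0,0,0.8,0,0,0, 0,0,0.8,0,0,0, 0,0,0.7,0,0,0, 0,0,0,0,0,0]' | grep -E "pos|force"
$H '[-0.5,0,0,0,0,0, -0.5,0,0,0,0,0, -0.5,0,0,0,0,0, -0.5,0,0,0,0,0, -0.5,0,0,0,0,0, -0.5,0,0,0,0,0, 0,0,0,0,0,0]' | grep -E "pos|force"
python3 - <<'E'
from kin import *; from h import *
togo([.588,.1896,.171],Rh(90,9))
E
```

```text
position: [0.4688, 0.1706, 0.1695]
wrist_force: [0.1, 0.4, -0.9]
position: [0.5003, 0.1757, 0.171]
wrist_force: [0.3, 0.2, 0.1]
t 39.1 pos [0.5   0.176 0.171] F [0.261 0.187 0.078] w 0.0854 q [ 0.212  0.059 -0.025  1.489 -0.001  0.053]
shift cm [-8.879 -0.007 -0.009] turn deg [-0.051 -0.09   0.063]
```

```bash
H="python3 -m handwheel"
$H '[-0.5,0,0,0,0,0, -0.5,0,0,0,0,0, -0.5,0,0,0,0,0, -0.5,0,0,0,0,0, -0.5,0,0,0,0,0, -0.5,0,0,0,0,0, -0.5,0,0,0,0,0]' | grep -E "pos|force"
$H '[-0.5,0,0,0,0,0, -0.5,0,0,0,0,0, -0.5,0,0,0,0,0, -0.5,0,0,0,0,0, -0.5,0,0,0,0,0, -0.5,0,0,0,0,0, 0,0,0,0,0,0]' | grep -E "pos|force"
python3 - <<'E'
from h import *
a,b=grab_frame('scene'),grab_frame('top')
cv2.imwrite('pics/a.png',a[:,:,::-1]);cv2.imwrite('pics/b.png',b[:,:,::-1])
togo([.588,.1896,.171])
E
```

```text
position: [0.5343, 0.1813, 0.171]
wrist_force: [-2.6, 0.3, 3.0]
position: [0.5651, 0.1857, 0.1706]
wrist_force: [-0.1, -0.3, 0.1]
t 40.6 pos [0.565 0.186 0.171] F [0.713 0.198 0.003] w 0.0851 q [ 0.206  0.225  0.159  1.505 -0.002  0.048]
shift cm [-2.38   0.032 -0.042] turn deg None
```

```bash
H="python3 -m handwheel"
$H '[-0.4,0,0,0,0,0, -0.4,0,0,0,0,0, -0.3,0,0,0,0,0, 0,0,0,0,0,0]' | grep -E "pos|force"
$H '[-0.3,0,0,0,0,0, -0.2,0,0,0,0,0, 0,0,0,0,0,0]' | grep -E "pos|force"
```

```text
position: [0.575, 0.1875, 0.1707]
wrist_force: [0.4, -0.1, 0.1]
position: [0.5797, 0.1884, 0.1708]
wrist_force: [-1.6, 0.2, 0.1]
```

```bash
H="python3 -m handwheel"
$H '[-0.3,0,0,0,0,0, 0,0,0,0,0,0, 0,0,0,0,0,0]' | grep -E "pos|force"
```

```text
position: [0.5827, 0.1888, 0.171]
wrist_force: [-0.4, 0.0, 0.6]
```

```bash
H="python3 -m handwheel"
$H '[-0.3,0,0,0,0,0, 0,0,0,0,0,0, 0,0,0,0,0,0]' | grep -E "pos|force"
```

```text
position: [0.5855, 0.1893, 0.1709]
wrist_force: [-1.6, 0.3, 0.3]
```

```bash
H="python3 -m handwheel"
$H '[-0.3,0,0,0,0,0, 0,0,0,0,0,0, 0,0,0,0,0,0]' | grep -E "pos|force"
```

```text
position: [0.5884, 0.1898, 0.1708]
wrist_force: [-1.3, 0.5, 1.0]
```

```bash
H="python3 -m handwheel"
$H '[-0.2,0,0,0,0,0, 0,0,0,0,0,0, 0,0,0,0,0,0]' | grep -E "pos|force"
```

```text
position: [0.589, 0.1899, 0.1705]
wrist_force: [-5.4, -0.6, 1.6]
```

```bash
H="python3 -m handwheel"
$H '[-0.2,0,0,0,0,0, 0,0,0,0,0,0, 0,0,0,0,0,0]' | grep -E "pos|force"
```

```text
position: [0.5891, 0.1898, 0.1702]
wrist_force: [-9.1, -1.7, 3.2]
```

Force rises at exactly the expected collar position. I'll back off along the bar, then lift clear.

```bash
H="python3 -m handwheel"
$H '[0.3,0,0,0,0,0, 0.5,0,0,0,0,0, 1,0,0,0,0,0, 1,0,0,0,0,0, 0.5,0,-0.5,0,0,0, 0,0,-1.5,0,0,0, 0,0,-2,0,0,0, 0,0,-2.5,0,0,0, 0,0,-2.5,0,0,0, 0,0,-2.5,0,0,0]' | grep -E "pos|force"
$H '[2,-2,0,0,0,0, 2.5,-2.5,0,0,0,0, 2.5,-2.5,0,0,0,0, 2.5,-2.5,0,0,0,0, 2.5,-2.5,0,0,0,0, 1,-1,0,0,0,0, 0,0,0,0,0,0]' | grep -E "pos|force"
python3 - <<'E'
from h import *
a,b=grab_frame('scene'),grab_frame('top')
b=cv2.resize(b[130:250,150:290],(350,300),interpolation=cv2.INTER_CUBIC)
a1=cv2.resize(a[130:290,340:500],(450,450),interpolation=cv2.INTER_CUBIC)
c=np.zeros((450,800,3),np.uint8); c[:,:450]=a1; c[:300,450:]=b; save(c,'final')
E
```

```text
position: [0.5608, 0.1854, 0.2887]
wrist_force: [0.4, -0.4, 0.0]
position: [0.4524, 0.0354, 0.2882]
wrist_force: [-0.3, 1.1, 0.7]
```

View pics/final.png

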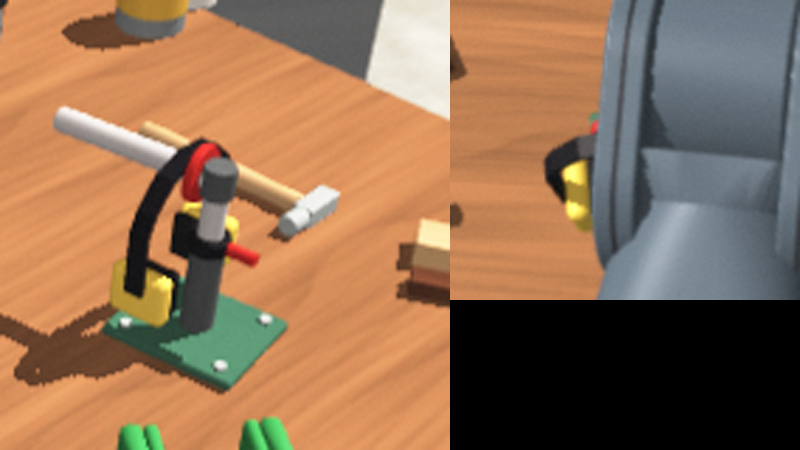

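The headband sits against the red collar, with one cup on each side. A last numeric check that nothing is still moving and the bystanders are unmoved, then I'll hand in.

```bash
H="python3 -m handwheel"
python3 - <<'E'
from h import *
cv2.imwrite('pics/a.png',grab_frame('scene')[:,:,::-1])
E
$H '[0,0,0,0,0,0, 0,0,0,0,0,0, 0,0,0,0,0,0, 0,0,0,0,0,0, 0,0,0,0,0,0, 0,0,0,0,0,0, 0,0,0,0,0,0, 0,0,0,0,0,0]' | grep -E "time|force"
python3 - <<'E'
from h import *
n=grab_frame('scene')[:,:,::-1].astype(int); a=cv2.imread('pics/a.png').astype(int); z=cv2.imread('pics/scene0.png').astype(int)
d=lambda p,q,b:(np.abs(p-q).max(2)[b[1]:b[3],b[0]:b[2]]>40).sum()
print('muffs motion',d(n,a,(370,170,450,260)),'jar',d(n,z,(165,300,208,356)),'hammer head',d(n,z,(440,190,465,216)),'block',d(n,z,(300,215,340,247)))
sign_off()
E
```

```text
time_s: 45.45
wrist_force: [0.7, 1.3, 1.0]
muffs motion 0 jar 0 hammer head 0 block 0
the job is handed in; nothing more can be done
```

The black and yellow ear defenders are hanging on the bar with the headband against the red collar and one cup on each side. The hand is clear of them, and I handed the job in at about 45.5 s.

- **Regrasp:** The first grasp, with the tool straight down on one leg, could not reach the bar with the tool level. Joint 2 stopped it at its limit. I set the muffs back on the bench, regripped the leg with the tool tilted 40° forward, and turned them to hang crown up.
- **Placing:** I lowered them in small steps until the force showed contact, with the bar top at about 0.20 m. The press peaked at about 8 N on the wrist and I eased it to about 1 N before opening the hand. They sat about 55 mm from the bar's tip, within the front half.
- **Pushing:** I pushed with the open fingers straddling the bar until the wrist force rose to about 9 N. That happened within a millimetre or two of the expected collar position. I then backed off and lifted clear.

**Last checks:**
- The scene picture shows the band against the collar, and the wrist force was only noise.
- Comparing pictures showed no movement of the muffs over the last 0.8 s, and no change at the jar, the hammer head or the block since the start.
- The final top view was mostly hidden by the arm, so it confirmed only one cup.
- Joint 6 read 3.141 and joint 2 read -0.99 briefly. Both are right at their stated limits; I saw no sign of a fault, but could not rule one out.

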